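# Set the flashlight in the photo cradle: roll in, butt, clamp

### The job

Set up the flashlight for its photo: lay it on the cradle's lead-in shelf with its tail-cap end towards the end stop, let go of it, then roll it over the edge so that it drops into the vee and centres itself (do not lower it into the vee from above). Next push it endways until its tail cap bears firmly but not hard on the end stop, then swing the clamp arm over and press it down firmly on the tube. Leave it clamped and butted, and leave the other things on the counter where they are.

Things in the scene. Friction and masses are not known exactly. Their poses are not given: they have to be found in the camera images.
- flashlight: Silver aluminium flashlight, a plain straight tube 36 mm in diameter and 150 mm long, 0.15 to 0.31 kg, lying on the mat at the start. Origin at its middle on the tube axis; its y axis runs along the tube, the flat tail cap at +75 mm, the glass lens end at -75 mm. It rolls freely about its y axis, so its x and z axes may point anywhere around it.
- tail (a point): Centre of the flashlight's flat tail-cap face.
- lens (a point): Centre of the flashlight's flat lens-end face.
- cradle: Wooden vee cradle fixed on a locked round beech turntable (diameter 260 mm, top 30 mm above the mat). Origin on the mat under the turntable's centre, z up, vee along its y axis; all cradle numbers are in this frame, mm. Two equal profile plates 24 mm thick stand at y = -42 and +42, open between y = -30 and +30. Near side (-x): lead-in shelf; far side (+x): clamp; +y end: end stop.
- vee (a point): Where the middle of a centred tube's axis lies above the cradle's centre: cradle (0, 0, 70.5). The vee is 90 degrees, apex at x = 0, z = 45; near flank up to x = -20, z = 65, far flank up to x = 30, z = 75.
- shelf (a point): Where the axis of a tube resting on the lead-in shelf lies: cradle (-64, 0, 81). The shelf runs from the vee's edge (x = -20, z = 65) to x = -80, falling slightly to z = 62, then a lip at x = -80 to -88 rises to z = 72. A tube let go on the shelf rolls to the lip and stays. Pushed towards +x its axis passes the edge at z = 83 and it drops into the vee.
- stop: End stop, a fixed wooden block on the cradle, 40 mm wide (x), 14 mm thick, from z = 30 to z = 85; its face, which looks along -y, is at y = +85 in the cradle's frame. This body's origin and axes are the cradle's. A butted tube has its middle at y = +10. Sliding the tube along the vee takes up to about 5 N; pressing on the stop should be between about 2 and 40 N.
- clamp: Clamp arm, origin on its hinge, bar along its own -x axis, turning about its y axis. Level and pointing along cradle -x (axes as the cradle's) when its pad rests on a centred tube; swings up and over to fully open, 0.38 rad (22 degrees) past upright, leaning to cradle +x. Hinge friction holds it when about upright; once 0.5 rad or more past upright towards the tube it falls shut slowly.
- hinge (a point): Clamp hinge, parallel to the cradle's y axis, at cradle (62, 0, 100). The arm is a steel bar 16 mm wide, 10 mm thick, at cradle y = 0, reaching 95 mm from the hinge, 0.3 kg. Two hinge cheeks stand to z = 98 and the pin to z = 104, |y| below 23.
- clamp_tip (a point): Free end of the clamp arm, on its centre line, 95 mm from the hinge.
- clamp_pad (a point): Centre of the underside of the clamp's round rubber pad (diameter 20 mm), 62 mm from the hinge and 11.5 mm below the arm's centre line. At rest it bears on the tube with 1 to 4 N; pressing the arm down near the pad by some 10 N seats it firmly.
- sugar_bowl: White porcelain sugar bowl with lid, 104 mm wide, 112 mm high; origin under its centre. Bystander.
- opener: Brass bottle opener lying flat, 130 mm long along its x, 7 mm thick. Bystander.
- paperweight: Green glass dome paperweight, 80 mm wide, 47 mm high. Bystander.
- carton: Cardboard carton 90 x 120 x 60 mm. Bystander.
- mug: Blue ceramic mug 80 mm wide, 90 mm high, handle at +y. Bystander.
- brush: Dusting brush lying along its x, 160 mm long. Bystander.
- tape: Roll of brown tape lying flat, 100 mm wide, 48 mm high. Bystander.

How it is judged (in metres and radians):
On the way, in this order (a step that is already met when the one before it is completed fails the run):
1. the flashlight lies on the lead-in shelf, let go, tail cap towards the stop (x of flashlight in the frame of cradle between -0.078 and -0.022 m and z of flashlight in the frame of cradle between 0.076 and 0.088 m and contact force between the fingers and flashlight below 0.2 N and linear speed of flashlight below 0.05 m/s and angle between the y axis of flashlight and the y axis of cradle, either way round below 0.2 rad and y of tail in the frame of cradle above 0.02 m), for 0.2 s.
2. it has rolled into the vee and lies centred, not held (x of flashlight in the frame of cradle between -0.003 and 0.003 m and z of flashlight in the frame of cradle between 0.0675 and 0.0735 m and angle between the y axis of flashlight and the y axis of cradle, either way round below 0.05 rad and linear speed of flashlight below 0.02 m/s and contact force between the fingers and flashlight below 0.2 N), for 0.2 s.
3. its tail cap is pressed on the end stop by more than 2 N, in the vee (x of flashlight in the frame of cradle between -0.003 and 0.003 m and z of flashlight in the frame of cradle between 0.0675 and 0.0735 m and angle between the y axis of flashlight and the y axis of cradle, either way round below 0.05 rad and linear speed of flashlight below 0.02 m/s and contact force between flashlight and stop above 2 N), for 0.05 s.
4. the clamp arm is pressed down on the tube with more than 5 N, the tube in the vee (x of flashlight in the frame of cradle between -0.003 and 0.003 m and z of flashlight in the frame of cradle between 0.0675 and 0.0735 m and angle between the y axis of flashlight and the y axis of cradle, either way round below 0.05 rad and linear speed of flashlight below 0.02 m/s and contact force between clamp and flashlight above 5 N), for 0.15 s.
At the end, for the whole second after the job is handed in: The flashlight lies at rest in the vee (axis within 3 mm of the centred place and 0.05 rad of the vee's direction), its tail cap within 2.5 mm of the end stop's face, the clamp arm down (its tip within 6 mm of level) with its pad bearing on the tube (all of step 2 and y of tail in the frame of cradle between 0.0825 and 0.087 m and z of clamp_tip in the frame of cradle between 0.094 and 0.106 m and contact force between clamp and flashlight above 0.4 N); the robot touches nothing.
It fails at once if the flashlight is carried or lowered over the vee at 15 to 50 mm above rolling height instead of being rolled in (x of flashlight in the frame of cradle between -0.012 and 0.04 m and z of flashlight in the frame of cradle between 0.098 and 0.133 m and y of flashlight in the frame of cradle between -0.11 and 0.11 m).
It fails at once if the end stop is rammed with more than 45 N (contact force between flashlight and stop above 45 N).
It fails at once if another thing on the counter is moved by more than 30 mm (distance of any of sugar_bowl, opener, paperweight, carton, mug, brush, tape from where it was at the start of the episode above 0.03 m).
It also fails if it takes over 72 s, if anything falls off the work surface, if the arm or the gripper's body presses on something with over 40 N, if the wrist force passes 120 N, or if a joint passes its speed limit or range.

### The arm

A 6-joint arm with a two-finger parallel gripper is mounted at the origin on the work surface. World frame = base frame: x ahead of the robot, y to its left, z up, the work surface at z = 0. Lengths are in m, angles in degrees, forces in N, time in s.
With the tool pointing down it reaches from about 0.25 to 0.725 m from the base axis. Payload 4 kg.
Tool frame: the origin (TCP) lies on the centre line of the jaws, within the pads' length; the fingertips stand 11 mm ahead of it and the grasp point (between the pads) lies 8 mm behind it; y points along the fingers, z is the direction in which the jaws open and shut, and the axes are right-handed (so a half turn about y gives the same grasp; the last joint's range is limited). The gripper opens to 85 mm and grips with 20 to 120 N. Pads are 22 mm wide; open, the fingers measure 114 mm over their backs; the gripper's body (76 mm by 85 mm) begins 54 mm behind the grasp point. The pads swing forward as they close: fully open they stand 13 mm farther back than shut.
Start: joints at [64.343, 13.785, 0.286, 76.501, 0, 90], TCP at [0.216, 0.451, 0.242] pointing down, gripper open.
Joint ranges: [-155.79, 155.79], [-60.16, 107.12], [-62.33, 73.08], [-114, 123.19], [-81.49, 82.49], [-180, 180]. Speed limits (degrees/s): [159.86, 159.86, 180, 180, 180, 180].

### API

Orientations are given as a 3x3 rotation matrix whose columns are the frame's x, y, z axes.
In Python, from station import status, viewer, env gives the robot as it stands. The module is installed in compiled form; this text tells all that it offers.
- The arm moves only by the tool move_arm, never from a script. Its argument "motion" is a list of rows, each a list of 6 numbers: the shift along the tool's x, y, z in mm, then the turn, a rotation vector about the tool's x, y, z in degrees. A call has 1 to 10 rows; each row is the pose to reach, as a shift and turn from the pose measured when the call began, along the tool's axes at that moment; what a row does not reach only later rows make up. A row lasts 1/12 s, in which the tool goes at most 41.7 mm and 7.16 degrees, less where a joint would pass 70% of its speed; a pose out of reach is approached as far as the arm can. A call with a gripper value outside its range is refused whole. "gripper" is the gripper command: -1 is fully open, 1 is shut, values between are in proportion, set as the call begins (left out, the last holds). The fingers move at their own pace and stop on an object; the grip force is fixed at half the most. Time passes only in rows, so rows that repeat a pose let the fingers close. It gives the time, the measured TCP pose, the force and the opening at its end, in the units of the state.
- status.get_state(): the state, without advancing time (a new reading comes with each control period).
- viewer.camera(name): name is "scene" or "top" or "wrist"; returns a dict with "color" (420x560x3 uint8, red, green, blue), "fx", "fy", "cx", "cy" (pixels), "distortion" ([k1, k2, p1, p2, k3] as OpenCV has them; the pictures are not rectified), "xyz" and "orientation" of the camera in the world. Camera axes: x right, y up, looking along -z (the intrinsics and any distortion apply to the point x, -y, -z); pixel columns grow to the right and rows downward; lengths in m; the calibration is good to about 2 mm. A picture is of the moment at which its call begins. There is no depth.
- env.close_job(): hands the job in, once; it reports no verdict.
The state is a dict: "clock": time; "joint_pos": joint angles; "qvel": joint speeds; "joint_efforts": joint torques, N m; "eef_pos": TCP position; "ee_rot": TCP orientation; "ft_force": force on the tool from outside, world axes, zero at the start; "ft_torque": the same for the moment, N m; "finger_gap": finger opening in m.
Only numpy, scipy, OpenCV 4.12 (cv2) and the standard library are available. Lean on these libraries where they do the work, as an engineer would, in place of code of your own. Each camera call takes 0.05 s, during which the arm holds its last target.

## Working session

There is one attempt and no reset: what is moved stays moved. The work goes in short steps, Python scripts to look and compute and a tool call to move; the robot and the scene stay as the last step left them, time stands still between calls to the robot, and variables do not carry over. Pictures are saved under pics/ and viewed, and the job is handed in when it is done.

Besides the shell and the picture viewer there is one more tool, called after ">>>" as name(argument=value, ...), one argument or row to a line, values as JSON. move_arm: Moves the arm, as the interface text tells. Its arguments: {"type":"object","properties":{"motion":{"type":"array"},"gripper":{"type":"number"}},"required":["motion"]}

```bash
mkdir -p pics; python3 - <<'E'
from station import status, viewer
import cv2,json
print(status.get_state())
for n in ("scene","top","wrist"):
    c=viewer.camera(n); cv2.imwrite(f"pics/a_{n}.png",c["color"][:,:,::-1])
    print(n,{k:(v.tolist() if hasattr(v,'tolist') else v) for k,v in c.items() if k!="color"})
E
```

```text
{'clock': 0.0, 'joint_pos': array([ 6.43422969e+01,  1.38310955e+01,  2.10834227e-01,  7.65018263e+01,
       -1.02763493e-03,  9.00004539e+01]), 'qvel': array([-0.10463489, -0.007218  ,  0.03629559, -0.01916374,  0.04611897,
        0.06543705]), 'joint_efforts': array([-2.16866683e-03, -3.72319794e+01,  2.52405882e+01,  1.71774568e-02,
        6.18915215e-05,  4.24213965e-06]), 'eef_pos': array([0.21622703, 0.45012455, 0.24140338]), 'ee_rot': array([[ 9.01393498e-01, -9.06468501e-04,  4.32999931e-01],
       [-4.33000879e-01, -1.92848852e-03,  9.01391435e-01],
       [ 1.79524527e-05, -9.99997730e-01, -2.13082867e-03]]), 'ft_force': array([0.57327365, 0.24216427, 0.87966325]), 'ft_torque': array([-0.02342671, -0.00398465, -0.045687  ]), 'finger_gap': 0.08520774354057066}
scene {'fx': 404.0816157340686, 'fy': 404.0816157340686, 'cx': 276.4807382246602, 'cy': 207.5542160137426, 'distortion': [0.02589172598853445, 0.0, 0.0, 0.0, 0.0], 'xyz': [1.1989301938807788, 0.32566947343437175, 0.6772555416286], 'orientation': [[-0.41256739592137337, -0.5815342049851867, 0.7011462844905504], [0.9
[... 324 characters left out ...]
7199646775331385, 0.953639848422638], 'orientation': [[0.0006301375995550368, 0.9844374246030382, -0.17573434487186398], [-0.9999940236431749, 0.001217710980453309, 0.003235715979679528], [0.0033993535471758185, 0.17573125567441236, 0.9844323085791911]]}
wrist {'fx': 315.2491944221763, 'fy': 315.2491944221763, 'cx': 273.39483043478504, 'cy': 208.91047551251515, 'distortion': [0.01732044938023996, 0.0, 0.0, 0.0, 0.0], 'xyz': [0.157298562937294, 0.4797490746939499, 0.37334910101307606], 'orientation': [[0.4325578224807809, -0.8707217846163285, -0.2339600478826242], [0.9016036722657995, 0.41712562597774233, 0.11452960451123635], [-0.002132690204603818, -0.2604799146714218, 0.9654769110057779]]}
```

View pics/a_scene.png

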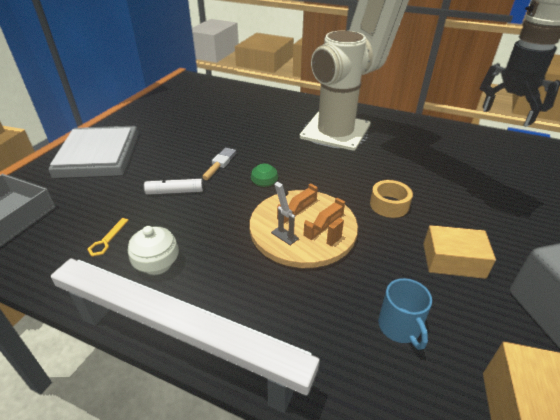

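View pics/a_top.png

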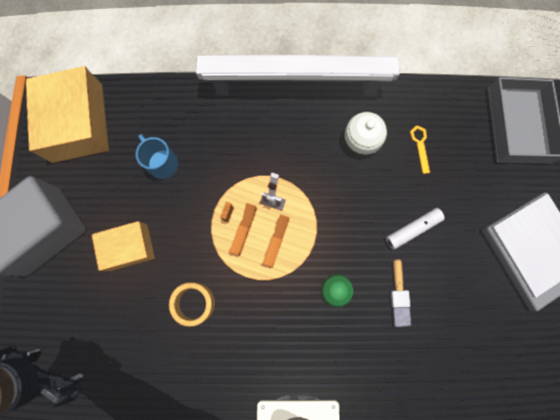

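View pics/a_wrist.png

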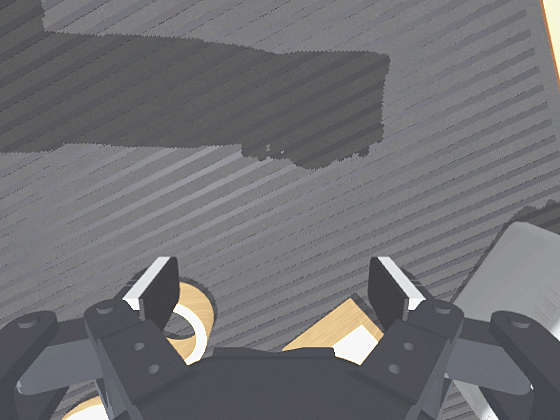

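```bash
python3 - <<'E'
import cv2
t=cv2.imread("pics/a_top.png");s=cv2.imread("pics/a_scene.png")
cv2.imwrite("pics/z1.png",cv2.resize(t[165:290,200:330],None,fx=4.5,fy=4.5,interpolation=cv2.INTER_CUBIC))
a=cv2.resize(t[195:260,370:460],None,fx=6,fy=6,interpolation=cv2.INTER_CUBIC)
cv2.imwrite("pics/z2.png",a)
cv2.imwrite("pics/z3.png",cv2.resize(s[165:275,130:370],None,fx=3.3,fy=3.3,interpolation=cv2.INTER_CUBIC))
E
```

```text
(no output)
```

View pics/z1.png

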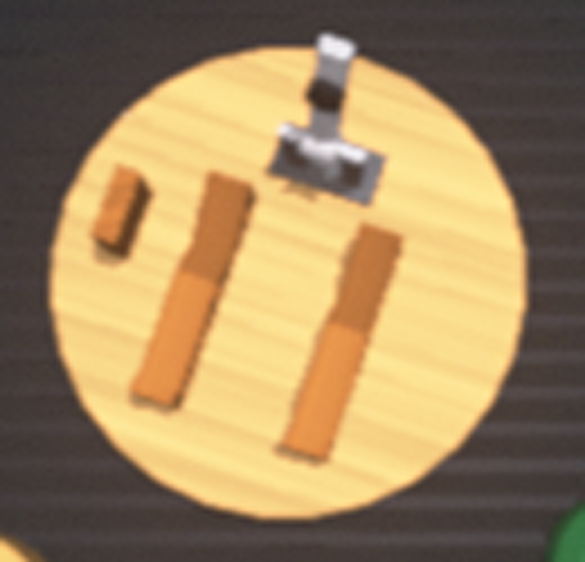

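View pics/z2.png

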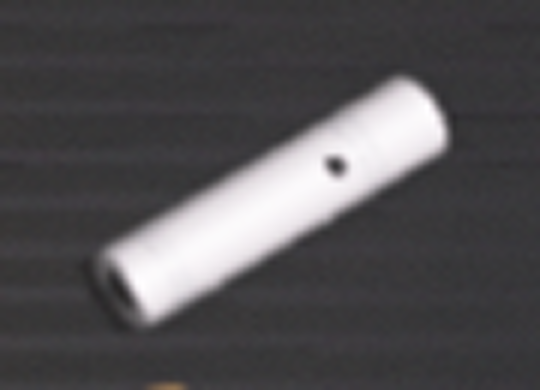

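View pics/z3.png

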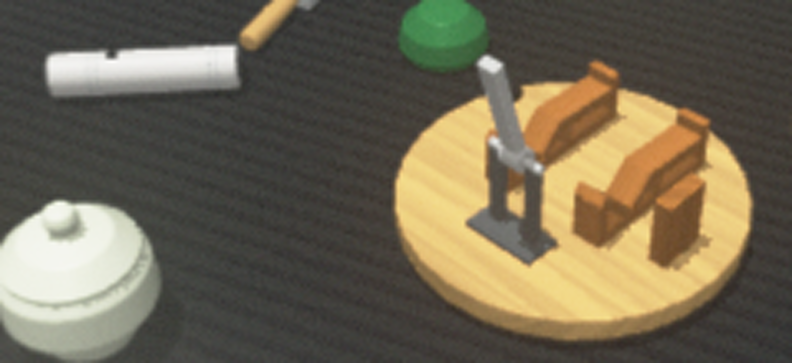

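```bash
cat > h.py <<'E'
import numpy as np, cv2
from station import status, viewer
def ray(c,px):
    K=np.array([[c["fx"],0,c["cx"]],[0,c["fy"],c["cy"]],[0,0,1]])
    u=cv2.undistortPoints(np.float64(px).reshape(-1,1,2),K,np.float64(c["distortion"])).reshape(-1,2)
    d=np.c_[u[:,0],-u[:,1],-np.ones(len(u))]@np.array(c["orientation"]).T
    return np.array(c["xyz"]),d
def onz(c,px,z):
    o,d=ray(c,px); return o+d*((z-o[2])/d[:,2])[:,None]
def proj(c,P):
    P=np.atleast_2d(P); q=(P-np.array(c["xyz"]))@np.array(c["orientation"])
    K=np.array([[c["fx"],0,c["cx"]],[0,c["fy"],c["cy"]],[0,0,1]])
    q=np.c_[q[:,0],-q[:,1],-q[:,2]]
    return cv2.projectPoints(q,np.zeros(3),np.zeros(3),K,np.float64(c["distortion"]))[0].reshape(-1,2)
def tri(c1,p1,c2,p2):
    o1,d1=ray(c1,p1);o2,d2=ray(c2,p2);d1=d1[0];d2=d2[0]
    A=np.c_[d1,-d2];t=np.linalg.lstsq(A,o2-o1,rcond=None)[0]
    a=o1+d1*t[0];b=o2+d2*t[1];return (a+b)/2,np.linalg.norm(a-b)
def save(c,n): cv2.imwrite(f"pics/{n}.png",c["color"][:,:,::-1])
E
python3 - <<'E'
from h import *
c=viewer.camera("top");im=c["color"];hsv=cv2.cvtColor(im,cv2.COLOR_RGB2HSV)
# flashlight
m=((hsv[...,2]>120)&(hsv[...,1]<60)).astype(np.uint8); m[:, :370]=0;m[:,460:]=0;m[:195]=0;m[258:]=0
cs=max(cv2.findContours(m,0,2)[0],key=cv2.contourArea)
P=onz(c,cs.reshape(-1,2),0.018)[:,:2]
r=cv2.minAreaRect(np.float32(P*1000));print("flash",r,cv2.boxPoints(r).tolist())
# turntable
m=((hsv[...,1]>60)&(hsv[...,2]>80)).astype(np.uint8);m[:,:205]=0;m[:,322:]=0;m[:172]=0;m[282:]=0
cs=max(cv2.findContours(m,0,2)[0],key=cv2.contourArea)
h=cv2.convexHull(cs).reshape(-1,2)
P=onz(c,h,0.030)[:,:2]*1000
A=np.c_[2*P,np.ones(len(P))];s=np.linalg.lstsq(A,(P**2).sum(1),rcond=None)[0]
print("table",s[:2],np.sqrt(s[2]+s[0]**2+s[1]**2))
# orange wood, per component
m=((hsv[...,0]<13)&(hsv[...,1]>150)&(hsv[...,2]>60)).astype(np.uint8);m[:,:205]=0;m[:,322:]=0;m[:172]=0;m[282:]=0
n,l,st,ce=cv2.connectedComponentsWithStats(m)
for i in range(1,n):
  if st[i,4]>20:
    k=max(cv2.findContours((l==i).astype(np.uint8),0,1)[0],key=cv2.contourArea)
    Q=onz(c,k.reshape(-1,2),0.065)[:,:2]*1000
    print(st[i],ce[i],cv2.minAreaRect(np.float32(Q)))
E
```

```text
flash ((510.89251708984375, -302.11346435546875), (36.4422607421875, 158.63246154785156), 29.518003463745117) [[455.9576110839844, -242.0699005126953], [534.1153564453125, -380.1120300292969], [565.827392578125, -362.15704345703125], [487.669677734375, -224.11489868164062]]
table [511.55392153  81.80194792] 132.22765561909628
```

```bash
python3 - <<'E'
from h import *
c=viewer.camera("top");im=c["color"];hsv=cv2.cvtColor(im,cv2.COLOR_RGB2HSV)
f=lambda zx,zy:hsv[int(165+zy/4.5),int(200+zx/4.5)]
print(f(175,340),f(215,230),f(320,390),f(120,200),f(400,350),f(250,100))
m=((hsv[...,1]>125)&(hsv[...,2]>60)&(hsv[...,2]<235)&(hsv[...,0]<16)).astype(np.uint8);m[:,:212]=0;m[:,310:]=0;m[:185]=0;m[275:]=0
cv2.imwrite("pics/m.png",cv2.resize(m*255,None,fx=1.4,fy=1.4))
n,l,st,ce=cv2.connectedComponentsWithStats(m)
for i in range(1,n):
  if st[i,4]>20:
    k=max(cv2.findContours((l==i).astype(np.uint8),0,1)[0],key=cv2.contourArea)
    for z in (.065,.085):
      Q=onz(c,k.reshape(-1,2),z)[:,:2]*1000
      print(st[i],ce[i],z,cv2.minAreaRect(np.float32(Q)))
E
```

```text
[ 14 172 230] [ 13 170 191] [ 14 170 233] [ 13 174 207] [ 21 114 249] [ 23 107 252]
[220 202  14  21 174] [226.65517241 211.91954023] 0.065 ((540.5968627929688, 168.01559448242188), (23.434545516967773, 46.973876953125), 70.95598602294922)
[220 202  14  21 174] [226.65517241 211.91954023] 0.085 ((536.88623046875, 165.07142639160156), (22.907146453857422, 45.91667556762695), 70.95592498779297)
[229 203  28  53 603] [243.05804312 229.57379768] 0.065 ((499.1459655761719, 128.57177734375), (28.75341796875, 126.46355438232422), 71.35237884521484)
[229 203  28  53 603] [243.05804312 229.57379768] 0.085 ((496.3682861328125, 126.51530456542969), (28.106290817260742, 123.61732482910156), 71.35238647460938)
[262 215  28  53 561] [275.84491979 240.47771836] 0.065 ((472.552734375, 51.15165710449219), (26.224815368652344, 125.92138671875), 70.8716049194336)
[262 215  28  53 561] [275.84491979 240.47771836] 0.085 ((470.37353515625, 50.837669372558594), (25.63460922241211, 123.08737182617188), 70.87162017822266)
```

```bash
cat >> h.py <<'E'
from scipy.spatial.transform import Rotation as R
C=np.array([.5105,.0818,0]);YAW=-19.0
def cr(x,y,z,mm=True):  # cradle mm -> world m
    return C+R.from_euler('z',YAW,degrees=True).apply(np.array([x,y,z])/1000)
def incr(p): return R.from_euler('z',-YAW,degrees=True).apply(np.array(p)-C)*1000
def plan(p,head):
    """TCP target p (m), tool down, jaw z-axis heading deg"""
    s=status.get_state();M=s["ee_rot"];a=np.radians(head)
    z=np.array([np.cos(a),np.sin(a),0]);y=np.array([0,0,-1.]);x=np.cross(y,z)
    T=np.c_[x,y,z]
    sh=M.T@(np.array(p)-s["eef_pos"])*1000
    rv=R.from_matrix(M.T@T).as_rotvec(degrees=True)
    print("row",np.round(sh,1),np.round(rv,1),"rows>=",np.linalg.norm(sh)/41.7,np.linalg.norm(rv)/7.16)
E
python3 - <<'E'
from h import *
plan([.40,-.06,.26],29.5)
c=viewer.camera("scene");im=c["color"].copy()
pts=[cr(*p) for p in [(-80,-54,62),(-80,54,62),(-20,-54,65),(-20,54,65),(0,54,45),(0,-54,45),(20,85,85),(-20,85,85),(62,0,100),(62+95*np.sin(.38),0,100+95*np.cos(.38)),(30,54,75),(30,-54,75)]]
im=cv2.resize(im[165:275,130:370],None,fx=3.3,fy=3.3,interpolation=cv2.INTER_CUBIC)
for q in proj(c,pts): cv2.circle(im,(int((q[0]-130+.5)*3.3),int((q[1]-165+.5)*3.3)),3,(0,255,255),-1)
cv2.imwrite("pics/o1.png",im[:,:,::-1])
E
```

```text
row [ 386.5  -17.7 -380.6] [ 0.1 34.8  0. ] rows>= 13.016370340654332 4.866158859512183
```

View pics/o1.png

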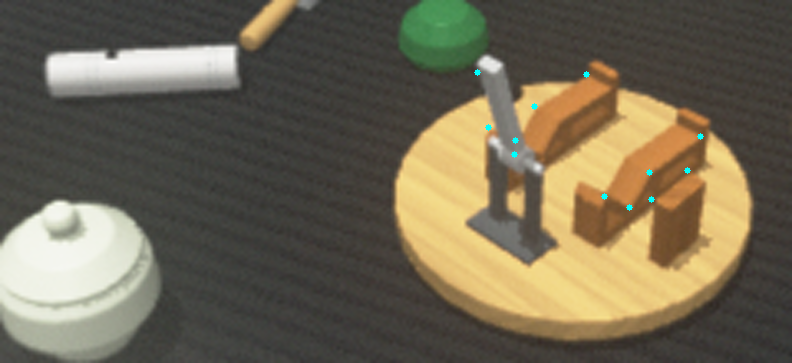

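>>> move_arm(
  motion=[
    [386, -18, -380, 0, 35, 0],
    [386, -18, -380, 0, 35, 0],
    [386, -18, -380, 0, 35, 0],
    [386, -18, -380, 0, 35, 0],
    [386, -18, -380, 0, 35, 0],
    [386, -18, -380, 0, 35, 0],
    [386, -18, -380, 0, 35, 0],
    [386, -18, -380, 0, 35, 0],
    [386, -18, -380, 0, 35, 0],
    [386, -18, -380, 0, 35, 0],
  ],
)

```text
clock: 1.13
eef_pos: [0.3575, 0.0569, 0.2565]
ee_rot: [[0.49, 0.001, 0.872], [-0.872, -0.0, 0.49], [0.001, -1.0, 0.001]]
ft_force: [1.8, 0.9, 0.3]
finger_gap: 0.0852
```

```bash
python3 - <<'E'
from h import *
s=status.get_state();print(s["clock"],s["joint_pos"].round(1),s["eef_pos"])
c=viewer.camera("wrist");save(c,"w1")
plan([.40,-.06,.26],29.5)
E
```

```text
1.1333 [  9.1  -2.4 -15.9  76.5  -0.   69.7] [0.35753178 0.05688356 0.25653138]
row [115.4  -2.4 -17.7] [ 0.  -0.8  0.4] rows>= 2.801343765833617 0.127021071751714
```

View pics/w1.png

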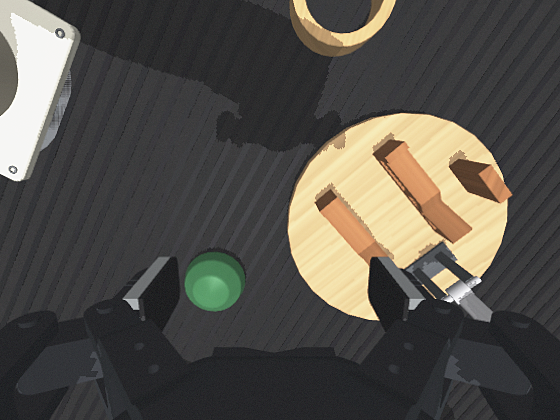

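```bash
python3 - <<'E'
from h import *
s=status.get_state();M=s["ee_rot"]
print(M.T@(np.array([.434,-.166,.135])-s["eef_pos"])*1000)
E
```

```text
[223.87153007 123.36438814 -38.73190623]
```

>>> move_arm(
  motion=[
    [224, 123, -39, 0, 0, -30],
    [224, 123, -39, 0, 0, -30],
    [224, 123, -39, 0, 0, -30],
    [224, 123, -39, 0, 0, -30],
    [224, 123, -39, 0, 0, -30],
    [224, 123, -39, 0, 0, -30],
    [224, 123, -39, 0, 0, -30],
    [224, 123, -39, 0, 0, -30],
  ],
)

```text
clock: 1.85
eef_pos: [0.4326, -0.1682, 0.1334]
ee_rot: [[0.412, 0.239, 0.879], [-0.758, -0.445, 0.476], [0.505, -0.863, -0.002]]
ft_force: [0.1, 0.3, -0.5]
finger_gap: 0.0853
```

```bash
python3 - <<'E'
from h import *
s=status.get_state();print(s["clock"],s["joint_pos"].round(1),s["eef_pos"])
c=viewer.camera("wrist");save(c,"w2")
E
```

```text
1.85 [ -6.    3.8 -37.2  30.8 -24.7  51.5] [ 0.43264588 -0.16819713  0.13338048]
```

View pics/w2.png

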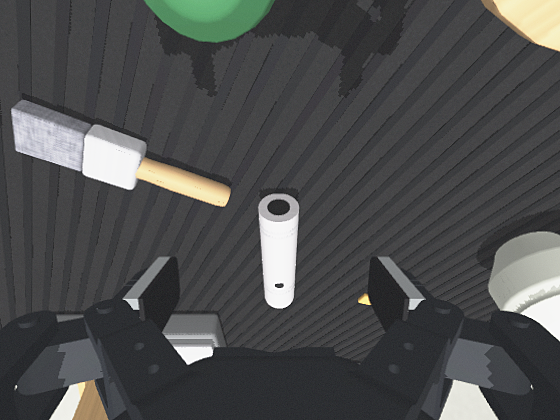

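```bash
python3 - <<'E'
from h import *
t=cv2.imread("pics/w2.png")
cv2.imwrite("pics/w2z.png",cv2.resize(t[185:315,230:330],None,fx=4.5,fy=4.5,interpolation=cv2.INTER_CUBIC))
# view for B end: cam beyond B, tool flipped: xh toward A from B
s=status.get_state();print(t[207,279],t[285,279])
E
```

```text
[48 45 46] [69 65 65]
```

View pics/w2z.png

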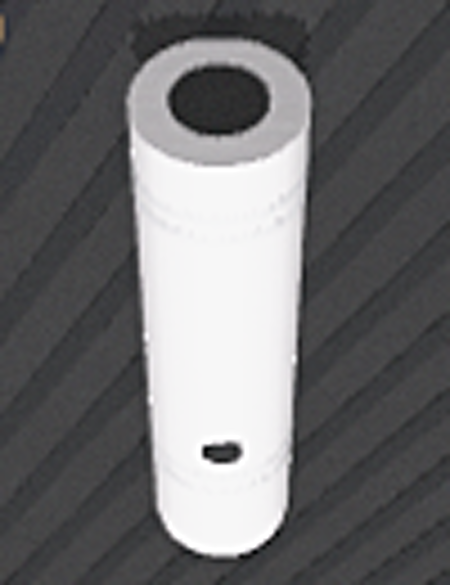

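```bash
python3 - <<'E'
from h import *
s=status.get_state();M=s["ee_rot"]
def go(p,h,tilt):
    a=np.radians(h);z=np.array([np.cos(a),np.sin(a),0]);y=np.array([0,0,-1.]);T=np.c_[np.cross(y,z),y,z]@R.from_euler('z',tilt,degrees=True).as_matrix()
    return M.T@(np.array(p)-s["eef_pos"])*1000, R.from_matrix(M.T@T).as_rotvec(degrees=True)
print(go([.50,-.25,.23],105,0)); print(go([.55,-.34,.22],180,-30))
E
```

```text
(array([138.97073154, -29.83369459,  19.35990824]), array([ 20.28475717, -74.56016902,  25.54985594]))
(array([222.81376841,  30.74142432,  20.35997645]), array([ 7.61211310e+01, -1.30977671e+02, -4.32182691e-02]))
```

>>> move_arm(
  motion=[
    [139, -30, 19, 20.3, -74.6, 25.5],
    [139, -30, 19, 20.3, -74.6, 25.5],
    [139, -30, 19, 20.3, -74.6, 25.5],
    [139, -30, 19, 20.3, -74.6, 25.5],
    [139, -30, 19, 20.3, -74.6, 25.5],
    [139, -30, 19, 20.3, -74.6, 25.5],
    [139, -30, 19, 20.3, -74.6, 25.5],
    [139, -30, 19, 20.3, -74.6, 25.5],
    [139, -30, 19, 20.3, -74.6, 25.5],
    [139, -30, 19, 20.3, -74.6, 25.5],
  ],
)

```text
clock: 2.73
eef_pos: [0.4999, -0.2489, 0.2315]
ee_rot: [[0.993, 0.067, -0.094], [0.097, -0.035, 0.995], [0.063, -0.997, -0.041]]
ft_force: [0.1, -0.4, 0.8]
finger_gap: 0.0854
```

```bash
python3 - <<'E'
from h import *
s=status.get_state();M=s["ee_rot"];print(s["joint_pos"].round(1),s["eef_pos"])
def go(p,h,tilt):
    a=np.radians(h);z=np.array([np.cos(a),np.sin(a),0]);y=np.array([0,0,-1.]);T=np.c_[np.cross(y,z),y,z]@R.from_euler('z',tilt,degrees=True).as_matrix()
    return M.T@(np.array(p)-s["eef_pos"])*1000, R.from_matrix(M.T@T).as_rotvec(degrees=True)
print(go([.54,-.34,.20],170,-30))
E
```

```text
[-26.4  17.4   3.3  71.6  -0.1 -31.9] [ 0.49988    -0.24894792  0.23154916]
(array([ 29.06367292,  37.30260118, -93.05516627]), array([ 23.69655764, -71.44129359, -24.04914504]))
```

>>> move_arm(
  motion=[
    [29, 37, -93, 23.7, -71.4, -24],
    [29, 37, -93, 23.7, -71.4, -24],
    [29, 37, -93, 23.7, -71.4, -24],
    [29, 37, -93, 23.7, -71.4, -24],
    [29, 37, -93, 23.7, -71.4, -24],
    [29, 37, -93, 23.7, -71.4, -24],
    [29, 37, -93, 23.7, -71.4, -24],
    [29, 37, -93, 23.7, -71.4, -24],
    [29, 37, -93, 23.7, -71.4, -24],
    [29, 37, -93, 23.7, -71.4, -24],
  ],
)

```text
clock: 3.57
eef_pos: [0.5404, -0.3387, 0.2017]
ee_rot: [[0.268, 0.116, -0.956], [0.845, 0.449, 0.291], [0.464, -0.886, 0.022]]
ft_force: [0.7, 0.1, 0.1]
finger_gap: 0.0853
```

```bash
python3 - <<'E'
from h import *
s=status.get_state();print(s["clock"],s["joint_pos"].round(1),s["eef_pos"])
c=viewer.camera("wrist");save(c,"w3")
E
```

```text
3.5667 [ -42.9   41.6   33.    95.4   24.1 -118.6] [ 0.54035538 -0.33869356  0.2016862 ]
```

View pics/w3.png

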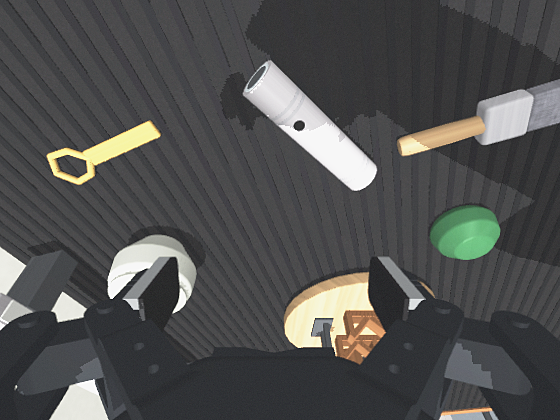

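```bash
python3 - <<'E'
from h import *
t=cv2.imread("pics/w3.png")
cv2.imwrite("pics/w3z.png",cv2.resize(t[50:200,220:390],None,fx=4,fy=4,interpolation=cv2.INTER_CUBIC))
E
```

```text
(no output)
```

View pics/w3z.png

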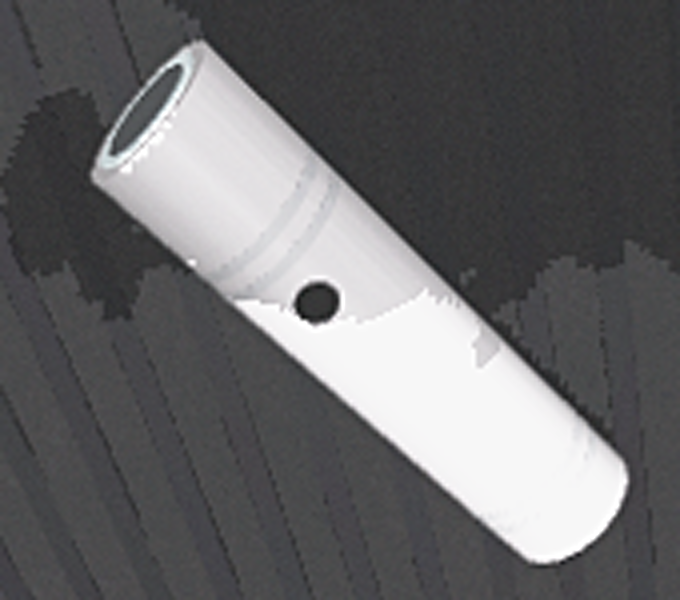

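```bash
python3 - <<'E'
from h import *
c=viewer.camera("top")
P=onz(c,[[398,262],[402,290],[428,172],[422,140]],.01);print(P.round(3))
F=np.array([.5105,-.3015]);u=np.array([-.493,.870]);v=np.array([.870,.493])
for p in P: print((p[:2]-F)@u,(p[:2]-F)@v)
# wrist check of axis: tube mask
c=viewer.camera("wrist");g=c["color"].min(2);m=(g>140).astype(np.uint8);m[:50]=0;m[200:]=0;m[:,:220]=0;m[:,385:]=0
k=max(cv2.findContours(m,0,1)[0],key=cv2.contourArea).reshape(-1,2)
r=cv2.minAreaRect(np.float32(onz(c,k,.018)[:,:2]*1000));print(r)
plan([.5105,-.3015,.10],209.5)
E
```

```text
[[ 0.424 -0.252  0.01 ]
 [ 0.356 -0.259  0.01 ]
 [ 0.657 -0.344  0.01 ]
 [ 0.746 -0.335  0.01 ]]
0.08512880511685336 -0.05060705931007927
0.11301576561587831 -0.11390296083385724
-0.10975160716772345 0.10663042030806515
-0.14493381195800178 0.18805135035503184
((505.0576171875, -289.233154296875), (37.529457092285156, 170.33053588867188), 29.348134994506836)
row [-22.3 101.5  37.4] [  9.8 -46.3  26.6] rows>= 2.647861120116541 7.587848095495188
```

>>> move_arm(
  motion=[
    [-22, 101, 37, 9.8, -46.3, 26.6],
    [-22, 101, 37, 9.8, -46.3, 26.6],
    [-22, 101, 37, 9.8, -46.3, 26.6],
    [-22, 101, 37, 9.8, -46.3, 26.6],
    [-22, 101, 37, 9.8, -46.3, 26.6],
    [-22, 101, 37, 9.8, -46.3, 26.6],
    [-22, 101, 37, 9.8, -46.3, 26.6],
    [-22, 101, 37, 9.8, -46.3, 26.6],
    [-22, 101, 37, 9.8, -46.3, 26.6],
  ],
)

```text
clock: 4.47
eef_pos: [0.5114, -0.2988, 0.1025]
ee_rot: [[-0.493, 0.003, -0.87], [0.87, -0.002, -0.493], [-0.004, -1.0, -0.002]]
ft_force: [0.7, 0.3, 0.3]
finger_gap: 0.0855
```

```bash
python3 - <<'E'
from h import *
s=status.get_state();print(s["clock"],s["joint_pos"].round(1),s["eef_pos"],s["ft_force"])
c=viewer.camera("wrist");save(c,"w4")
plan([.510,-.3005,.015],209.5)
E
```

```text
4.4667 [ -30.3   29.2    1.4   62.    -0.  -149.8] [ 0.51139712 -0.29876808  0.10249802] [0.74274286 0.27057319 0.32111986]
row [ 0.  87.3  1.8] [ 0.1 -0.1 -0.1] rows>= 2.093848408916461 0.029120313912855765
```

View pics/w4.png

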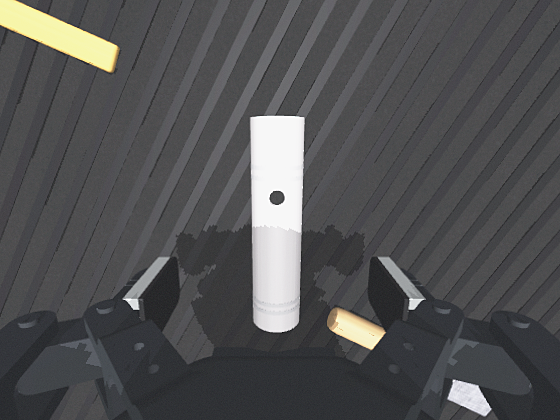

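```bash
python3 - <<'E'
from h import *
c=viewer.camera("wrist");s=status.get_state()
for p,z in (([277,116],.018),([277,116],.036),([277,331],.018),([277,331],.036),([252,220],.018),([303,220],.018)):
    q=onz(c,[p],z)[0]; print(z,q.round(4),(s["ee_rot"].T@(q-s["eef_pos"])*1000).round(1))
E
```

```text
0.018 [ 0.5445 -0.3617  0.018 ] [-69.5  84.1   1.3]
0.036 [ 0.5444 -0.3612  0.036 ] [-69.1  66.1   1. ]
0.018 [ 0.4639 -0.2198  0.018 ] [93.6 83.8  2. ]
0.036 [ 0.4706 -0.2311  0.036 ] [80.5 65.8  1.7]
0.018 [ 0.5248 -0.2907  0.018 ] [  2.   84.  -16.4]
0.018 [ 0.493  -0.3087  0.018 ] [ 1.9 83.9 20.2]
```

>>> move_arm(
  motion=[
    [5.5, 40, 1.7, 0, 0, 0],
    [5.5, 70, 1.7, 0, 0, 0],
    [5.5, 87, 1.7, 0, 0, 0],
    [5.5, 87, 1.7, 0, 0, 0],
    [5.5, 87, 1.7, 0, 0, 0],
  ],
)

```text
clock: 4.98
eef_pos: [0.5067, -0.2965, 0.0143]
ee_rot: [[-0.488, 0.001, -0.873], [0.873, 0.001, -0.488], [0.0, -1.0, -0.001]]
ft_force: [0.7, -1.0, 0.9]
finger_gap: 0.0855
```

>>> move_arm(
  motion=[
    [0, 0, 0, 0, 0, 0],
    [0, 0, 0, 0, 0, 0],
    [0, 0, 0, 0, 0, 0],
    [0, 0, 0, 0, 0, 0],
    [0, 0, 0, 0, 0, 0],
    [0, 0, 0, 0, 0, 0],
    [0, 0, 0, 0, 0, 0],
  ],
  gripper=1,
)

```text
clock: 5.57
eef_pos: [0.5076, -0.2972, 0.016]
ee_rot: [[-0.488, 0.003, -0.873], [0.873, -0.001, -0.488], [-0.002, -1.0, -0.002]]
ft_force: [-0.5, -1.2, 6.6]
finger_gap: 0.034
```

```bash
python3 - <<'E'
from h import *
s=status.get_state();print(s["clock"],s["joint_pos"].round(1),s["eef_pos"],s["ft_force"],s["finger_gap"])
E
```

```text
5.5667 [ -30.4   34.2   -4.7   51.     0.  -149.6] [ 0.50764751 -0.29720956  0.01599163] [-0.54870641 -1.18392472  6.59434939] 0.03398292301570146
```

```bash
python3 - <<'E'
from h import *
s=status.get_state()
plan([.5076,-.2972,.236],209.5)
plan(cr(-58,0,230),161)
E
```

```text
row [  -0.5 -220.    -0.5] [ 0.1 -0.3 -0.1] rows>= 5.275980165405963 0.051419018653335355
row [ 372.2 -214.6 -149.1] [ 0.2 48.2 -0.1] rows>= 10.90588704174164 6.729882417720955
```

>>> move_arm(
  motion=[
    [0, -40, 0, 0, 0, 0],
    [0, -80, 0, 0, 0, 0],
    [0, -120, 0, 0, 0, 0],
    [0, -160, 0, 0, 0, 0],
    [0, -200, 0, 0, 0, 0],
    [0, -215, 0, 0, 0, 0],
    [0, -215, 0, 0, 0, 0],
  ],
)

```text
clock: 6.15
eef_pos: [0.5092, -0.2982, 0.2366]
ee_rot: [[-0.488, 0.012, -0.873], [0.873, -0.006, -0.488], [-0.011, -1.0, -0.008]]
ft_force: [1.0, 0.0, -2.1]
finger_gap: 0.0339
```

```bash
python3 - <<'E'
from h import *
s=status.get_state();print(s["ft_force"],s["finger_gap"])
save(viewer.camera("wrist"),"w5")
plan(cr(-58,0,225),161)
E
```

```text
[ 0.96877141  0.02953441 -2.10654819] 0.03390112676234054
row [ 373.2    6.3 -148.5] [ 0.4 48.2 -0.2] rows>= 9.632726745050219 6.729959096651819
```

View pics/w5.png

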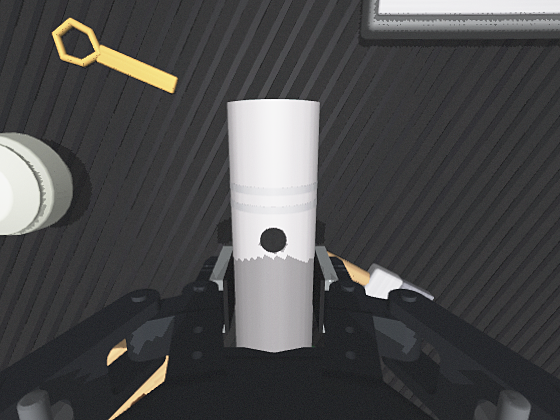

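>>> move_arm(
  motion=[
    [373, 6, -148, 0, 48.2, 0],
    [373, 6, -148, 0, 48.2, 0],
    [373, 6, -148, 0, 48.2, 0],
    [373, 6, -148, 0, 48.2, 0],
    [373, 6, -148, 0, 48.2, 0],
    [373, 6, -148, 0, 48.2, 0],
    [373, 6, -148, 0, 48.2, 0],
    [373, 6, -148, 0, 48.2, 0],
    [373, 6, -148, 0, 48.2, 0],
    [373, 6, -148, 0, 48.2, 0],
  ],
)

```text
clock: 7.03
eef_pos: [0.4534, 0.0966, 0.2222]
ee_rot: [[0.326, 0.002, -0.945], [0.945, -0.005, 0.326], [-0.004, -1.0, -0.003]]
ft_force: [1.1, -0.8, -3.0]
finger_gap: 0.034
```

>>> move_arm(
  motion=[
    [0, 0, 0, 0, 0, 0],
    [0, 0, 0, 0, 0, 0],
  ],
)

```text
clock: 7.2
eef_pos: [0.4506, 0.0985, 0.2188]
ee_rot: [[0.321, -0.005, -0.947], [0.947, -0.006, 0.321], [-0.008, -1.0, 0.003]]
ft_force: [-0.7, -0.5, -1.9]
finger_gap: 0.0341
```

```bash
python3 - <<'E'
from h import *
s=status.get_state();print(s["clock"],incr(s["eef_pos"]),s["ft_force"],s["joint_pos"].round(1))
c=viewer.camera("wrist");save(c,"w6");save(viewer.camera("scene"),"s6");save(viewer.camera("top"),"t6")
plan(cr(-58,0,130),161)
for r in (101,): print(onz(c,[[273,r]],s["eef_pos"][2]+.02))
E
```

```text
7.2 [-62.09842998  -3.71308592 218.84316098] [-0.68203381 -0.48212946 -1.85845596] [ 12.5  10.4  -7.6  72.4  -0.3 -58.8]
row [ 6.3 90.5 -1.2] [ 0.  -0.1 -0.3] rows>= 2.1767475416706605 0.05016173715218642
[[0.42760912 0.02991515 0.23884316]]
```

View pics/w6.png

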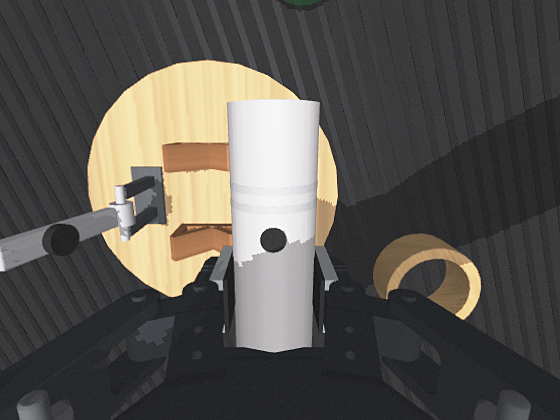

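View pics/t6.png

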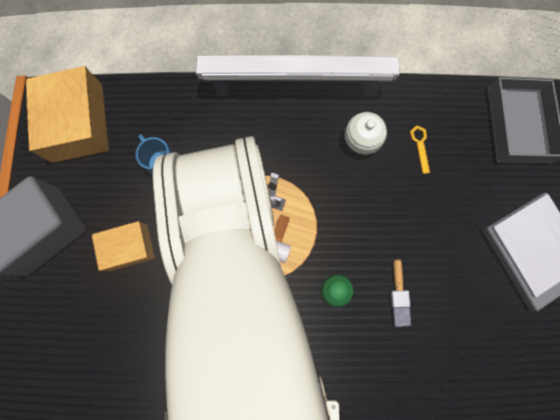

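```bash
python3 - <<'E'
from h import *
c=viewer.camera("wrist");im=c["color"];hsv=cv2.cvtColor(im,cv2.COLOR_RGB2HSV)
m=((hsv[...,1]>60)&(hsv[...,2]>120)&(hsv[...,0]>12)&(hsv[...,0]<30)).astype(np.uint8)
m[300:]=0;m[:,355:]=0
k=max(cv2.findContours(m,0,1)[0],key=cv2.contourArea)
h=cv2.convexHull(k).reshape(-1,2).astype(float)
h=h[(h[:,1]<240)]
P=onz(c,h,.03)[:,:2]*1000
for _ in range(3):
  A=np.c_[2*P,np.ones(len(P))];s=np.linalg.lstsq(A,(P**2).sum(1),rcond=None)[0]
  r=np.sqrt(s[2]+s[0]**2+s[1]**2);e=np.hypot(*(P-s[:2]).T)-r
  print(s[:2],r,len(P),np.abs(e).max()); P=P[np.abs(e)<3]
# plate/pin: pin ends
print([incr(onz(c,[p],z)[0]).round(1) for p,z in (((120,190),.1),((127,235),.1),((164,144),.075),((172,258),.075),((164,170),.075),((172,232),.075))])
E
python3 - <<'E'
import cv2
t=cv2.imread("pics/w6.png");cv2.imwrite("pics/w6z.png",cv2.resize(t[120:280,80:250],None,fx=4,fy=4,interpolation=cv2.INTER_CUBIC))
E
```

```text
[510.65334668  82.89058847] 128.328823125113 31 0.5155255818620219
[510.65334668  82.89058847] 128.328823125113 31 0.5155255818620219
[510.65334668  82.89058847] 128.328823125113 31 0.5155255818620219
[array([ 65.4, -19.5, 100. ]), array([ 64.4,  19.2, 100. ]), array([ 35. , -54.8,  75. ]), array([36.9, 51.2, 75. ]), array([ 37. , -32.4,  75. ]), array([34.8, 25.2, 75. ])]
```

View pics/w6z.png

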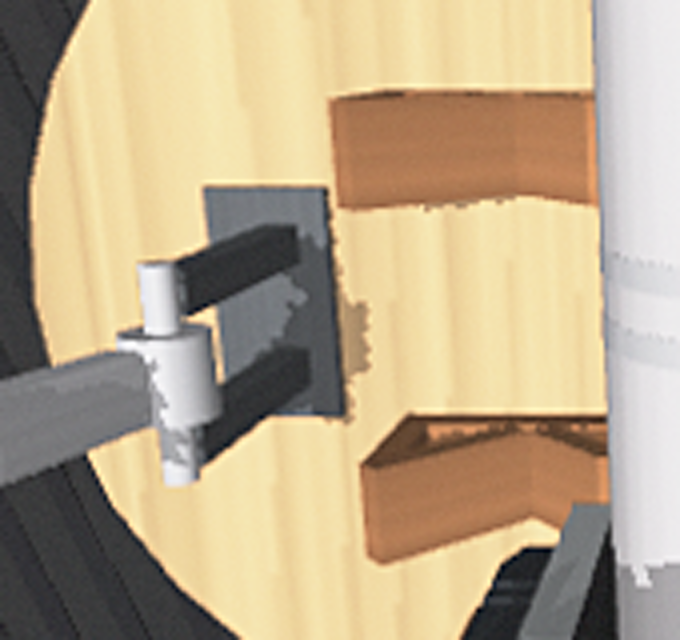

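```bash
sed -i 's/C=np.array(\[.5105,.0818,0\])/C=np.array([.5106,.0824,0])/' h.py; python3 - <<'E'
from h import *
plan(cr(-58,0,88),161)
E
```

```text
row [  7.2 133.1  -0.5] [ 0.1 -0.2 -0.3] rows>= 3.195547994299552 0.04940727043498411
```

>>> move_arm(
  motion=[
    [7, 30, 0, 0, 0, 0],
    [7, 60, 0, 0, 0, 0],
    [7, 90, 0, 0, 0, 0],
    [7, 110, 0, 0, 0, 0],
    [7, 122, 0, 0, 0, 0],
    [7, 129, 0, 0, 0, 0],
    [7, 132, 0, 0, 0, 0],
    [7, 132, 0, 0, 0, 0],
  ],
)

```text
clock: 8.07
eef_pos: [0.4554, 0.1003, 0.0888]
ee_rot: [[0.33, -0.001, -0.944], [0.944, -0.006, 0.33], [-0.006, -1.0, -0.001]]
ft_force: [0.1, 0.5, -1.9]
finger_gap: 0.0342
```

```bash
python3 - <<'E'
from h import *
s=status.get_state();print(s["clock"],incr(s["eef_pos"]),s["ft_force"])
save(viewer.camera("wrist"),"w7");save(viewer.camera("scene"),"s7")
plan(cr(-58,0,80),161)
import cv2
t=cv2.imread("pics/s7.png");cv2.imwrite("pics/s7z.png",cv2.resize(t[130:290,210:410],None,fx=3.6,fy=3.6,interpolation=cv2.INTER_CUBIC))
E
```

```text
8.0667 [-58.01214914  -1.09103212  88.78553346] [ 0.08375429  0.53891662 -1.92494549]
row [0.3 9.9 0.6] [ 0.2 -0.2 -0.2] rows>= 0.23893038540153314 0.05197378043848644
```

View pics/s7z.png

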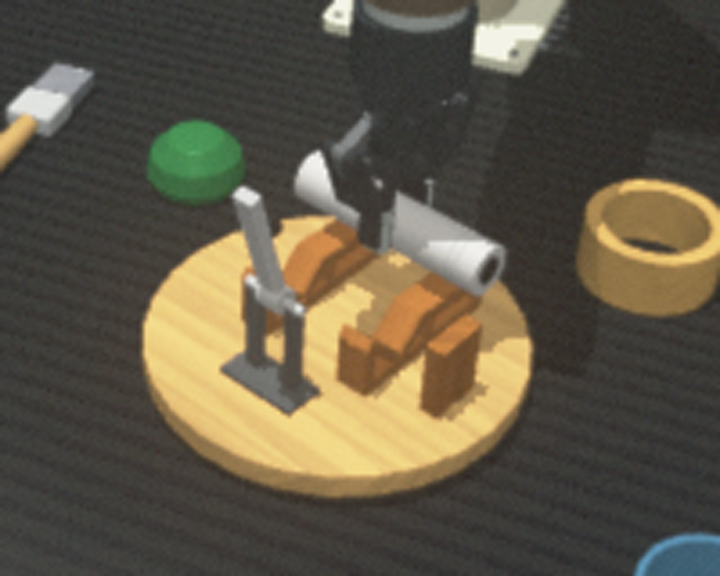

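View pics/w7.png

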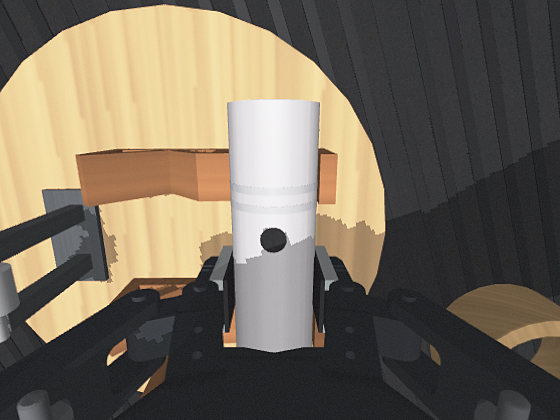

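>>> move_arm(
  motion=[
    [0, 2, 0, 0, 0, 0],
    [0, 4, 0, 0, 0, 0],
    [0, 6, 0, 0, 0, 0],
    [0, 8, 0, 0, 0, 0],
    [0, 8.5, 0, 0, 0, 0],
    [0, 8.5, 0, 0, 0, 0],
  ],
)

```text
clock: 8.67
eef_pos: [0.4559, 0.1009, 0.0812]
ee_rot: [[0.329, 0.001, -0.944], [0.944, -0.005, 0.329], [-0.005, -1.0, -0.002]]
ft_force: [-0.7, -0.1, -2.7]
finger_gap: 0.0343
```

```bash
python3 - <<'E'
from h import *
s=status.get_state();print(s["clock"],incr(s["eef_pos"]),s["ft_force"])
E
```

```text
8.6667 [-57.69409256  -0.31826268  81.20381764] [-0.71164604 -0.08098027 -2.6671992 ]
```

Not yet touching; 2 mm more.

>>> move_arm(
  motion=[
    [0, 1, 0, 0, 0, 0],
    [0, 2, 0, 0, 0, 0],
    [0, 2.5, 0, 0, 0, 0],
    [0, 2.5, 0, 0, 0, 0],
  ],
)

```text
clock: 9.0
eef_pos: [0.456, 0.1009, 0.0791]
ee_rot: [[0.329, 0.001, -0.944], [0.944, -0.005, 0.329], [-0.004, -1.0, -0.003]]
ft_force: [-1.7, -0.2, 2.0]
finger_gap: 0.0344
```

>>> move_arm(
  motion=[
    [0, 0, 0, 0, 0, 0],
    [0, 0, 0, 0, 0, 0],
    [0, 0, 0, 0, 0, 0],
    [0, 0, 0, 0, 0, 0],
    [0, 0, 0, 0, 0, 0],
    [0, 0, 0, 0, 0, 0],
    [0, 0, 0, 0, 0, 0],
    [0, 0, 0, 0, 0, 0],
  ],
  gripper=-1,
)

```text
clock: 9.67
eef_pos: [0.456, 0.1009, 0.0791]
ee_rot: [[0.329, 0.001, -0.944], [0.944, -0.005, 0.329], [-0.004, -1.0, -0.003]]
ft_force: [-0.2, 1.1, 1.1]
finger_gap: 0.0855
```

```bash
python3 - <<'E'
from h import *
s=status.get_state();print(s["clock"],incr(s["eef_pos"]),s["ft_force"],s["finger_gap"])
save(viewer.camera("wrist"),"w8");save(viewer.camera("scene"),"s8")
t=cv2.imread("pics/s8.png");cv2.imwrite("pics/s8z.png",cv2.resize(t[130:290,210:410],None,fx=3.6,fy=3.6,interpolation=cv2.INTER_CUBIC))
E
```

```text
9.6667 [-57.64443558  -0.26945032  79.07292033] [-0.21795891  1.12084906  1.11176213] 0.08548053050055791
```

View pics/s8z.png

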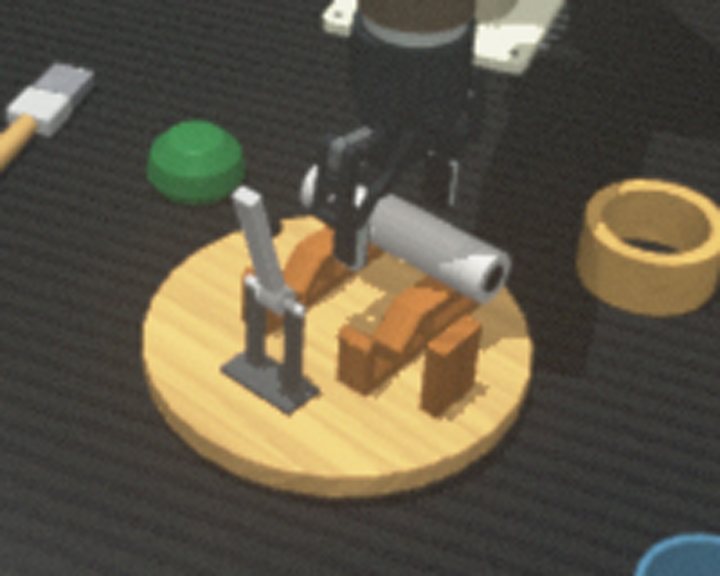

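View pics/w8.png

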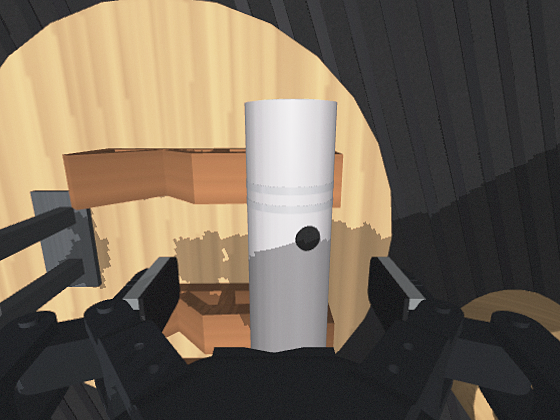

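>>> move_arm(
  motion=[
    [0, 0, -2, 0, 0, 0],
    [0, 0, -4, 0, 0, 0],
    [0, 0, -6, 0, 0, 0],
    [0, 0, -8, 0, 0, 0],
    [0, 0, -11, 0, 0, 0],
    [0, 0, -14, 0, 0, 0],
    [0, 0, -17, 0, 0, 0],
    [0, 0, -20, 0, 0, 0],
    [0, 0, -23, 0, 0, 0],
    [0, 0, -26, 0, 0, 0],
  ],
  gripper=-0.65,
)

```text
clock: 10.6
eef_pos: [0.4808, 0.0922, 0.0791]
ee_rot: [[0.329, 0.001, -0.944], [0.944, -0.005, 0.329], [-0.004, -1.0, -0.002]]
ft_force: [-1.6, 1.1, 0.5]
finger_gap: 0.0705
```

```bash
python3 - <<'E'
from h import *
s=status.get_state();print(s["clock"],incr(s["eef_pos"]),s["ft_force"],s["finger_gap"])
save(viewer.camera("wrist"),"w9")
E
```

```text
10.6 [-31.34032326  -0.38526072  79.10213978] [-1.58512427  1.08935389  0.51820157] 0.07048840488777913
```

View pics/w9.png

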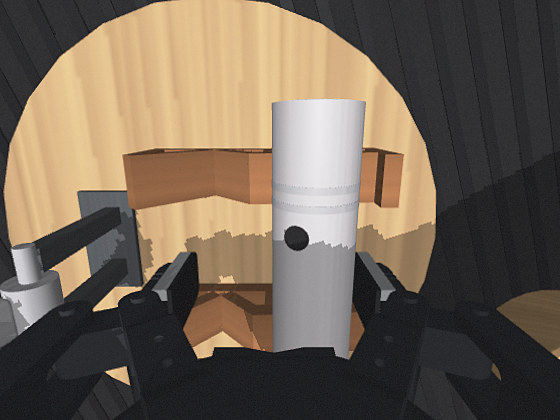

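>>> move_arm(
  motion=[
    [0, 0, -2.5, 0, 0, 0],
    [0, 0, -5, 0, 0, 0],
    [0, 0, -7.5, 0, 0, 0],
    [0, 0, -10, 0, 0, 0],
    [0, 0, -12.5, 0, 0, 0],
    [0, 0, -15, 0, 0, 0],
    [0, 0, -17.5, 0, 0, 0],
    [0, 0, -20, 0, 0, 0],
    [0, 0, -22.5, 0, 0, 0],
    [0, 0, -24, 0, 0, 0],
  ],
)

```text
clock: 11.48
eef_pos: [0.5046, 0.0841, 0.0793]
ee_rot: [[0.329, 0.002, -0.944], [0.944, -0.005, 0.329], [-0.004, -1.0, -0.004]]
ft_force: [-0.5, 0.1, -0.0]
finger_gap: 0.0705
```

```bash
python3 - <<'E'
from h import *
s=status.get_state();print(s["clock"],incr(s["eef_pos"]),s["ft_force"],s["finger_gap"])
save(viewer.camera("wrist"),"w10")
E
```

```text
11.4833 [-6.18945049 -0.34143562 79.31592026] [-0.54785745  0.12459414 -0.00694396] 0.07054757229815581
```

View pics/w10.png

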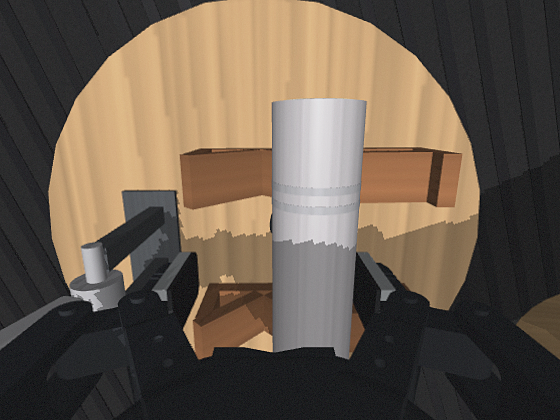

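>>> move_arm(
  motion=[
    [0, 0, -2, 0, 0, 0],
    [0, 0, -4, 0, 0, 0],
    [0, 0, -6, 0, 0, 0],
    [0, 0, -6, 0, 0, 0],
    [0, 0, -6, 0, 0, 0],
  ],
)

```text
clock: 11.95
eef_pos: [0.5104, 0.082, 0.0793]
ee_rot: [[0.33, 0.002, -0.944], [0.944, -0.005, 0.33], [-0.004, -1.0, -0.004]]
ft_force: [-2.4, 0.1, 1.0]
finger_gap: 0.0702
```

```bash
python3 - <<'E'
from h import *
s=status.get_state();print(s["clock"],incr(s["eef_pos"]),s["ft_force"],s["finger_gap"])
save(viewer.camera("wrist"),"w11")
E
```

```text
11.95 [-7.75508569e-02 -4.32753050e-01  7.93362325e+01] [-2.43329464  0.09112468  0.96459174] 0.07018573858932518
```

View pics/w11.png

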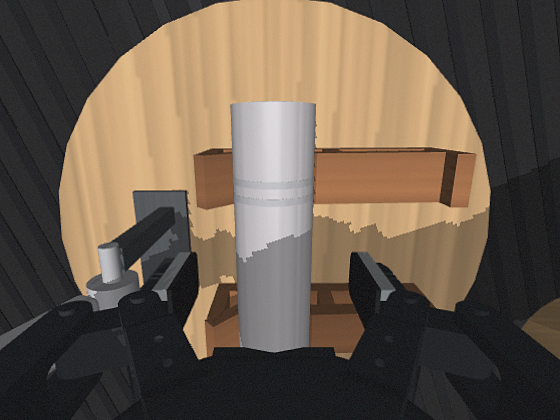

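>>> move_arm(
  motion=[
    [0, 0, 0, 0, 0, 0],
    [0, 0, 0, 0, 0, 0],
    [0, 0, 0, 0, 0, 0],
    [0, 0, 0, 0, 0, 0],
    [0, -20, 0, 0, 0, 0],
    [0, -50, 0, 0, 0, 0],
    [0, -80, 0, 0, 0, 0],
    [0, -100, 0, 0, 0, 0],
    [0, -100, 0, 0, 0, 0],
  ],
)

```text
clock: 12.75
eef_pos: [0.5138, 0.083, 0.1846]
ee_rot: [[0.33, 0.013, -0.944], [0.944, -0.004, 0.33], [0.001, -1.0, -0.013]]
ft_force: [0.2, -0.4, 0.6]
finger_gap: 0.0706
```

```bash
python3 - <<'E'
from h import *
s=status.get_state();print(s["clock"],incr(s["eef_pos"]),s["ft_force"],s["finger_gap"])
c=viewer.camera("wrist");save(c,"w12");save(viewer.camera("scene"),"s12")
t=cv2.imread("pics/s12.png");cv2.imwrite("pics/s12z.png",cv2.resize(t[130:290,210:410],None,fx=3.6,fy=3.6,interpolation=cv2.INTER_CUBIC))
plan(cr(0,-115,180),161)
E
```

```text
12.75 [  2.86168304   1.63098021 184.61352182] [ 0.24396582 -0.41912533  0.60588745] 0.07058438778991888
row [-115.4    0.7    0. ] [ 0.4 -0.2 -0.2] rows>= 2.768135544853089 0.06904011359521893
```

View pics/w12.png

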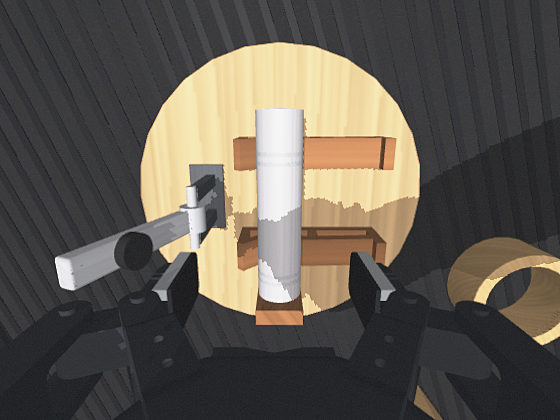

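View pics/s12z.png

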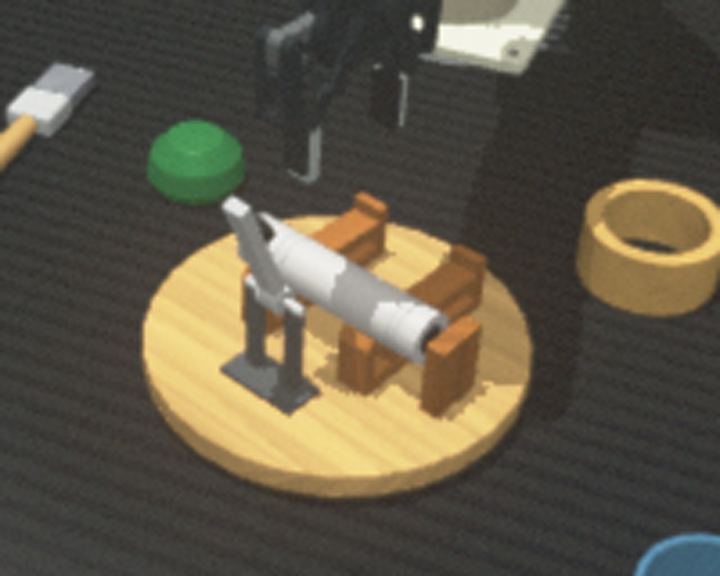

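>>> move_arm(
  motion=[
    [-40, 0, 0, 0, 0, 0],
    [-80, 0, 0, 0, 0, 0],
    [-115, 0, 0, 0, 0, 0],
    [-115, 0, 0, 0, 0, 0],
    [-115, 20, 0, 0, 0, 0],
    [-115, 50, 0, 0, 0, 0],
    [-115, 80, 0, 0, 0, 0],
    [-115, 90, 0, 0, 0, 0],
  ],
  gripper=1,
)

```text
clock: 13.52
eef_pos: [0.4701, -0.0262, 0.0856]
ee_rot: [[0.33, -0.003, -0.944], [0.944, -0.005, 0.33], [-0.005, -1.0, 0.001]]
ft_force: [-0.7, -0.1, 0.4]
finger_gap: 0.0003
```

```bash
python3 - <<'E'
from h import *
s=status.get_state();print(s["clock"],incr(s["eef_pos"]),s["ft_force"],s["finger_gap"])
c=viewer.camera("wrist");save(c,"w13");save(viewer.camera("scene"),"s13")
t=cv2.imread("pics/s13.png");cv2.imwrite("pics/s13z.png",cv2.resize(t[130:290,210:410],None,fx=3.6,fy=3.6,interpolation=cv2.INTER_CUBIC))
plan(cr(0,-105,70),161)
E
```

```text
13.5167 [  -2.97813944 -115.89707412   85.58740347] [-0.69907209 -0.09503825  0.35387688] 0.0003172206811601563
row [10.7 16.9 -2.5] [-0.1 -0.3 -0.3] rows>= 0.48293229283748607 0.05548380395424577
```

View pics/w13.png

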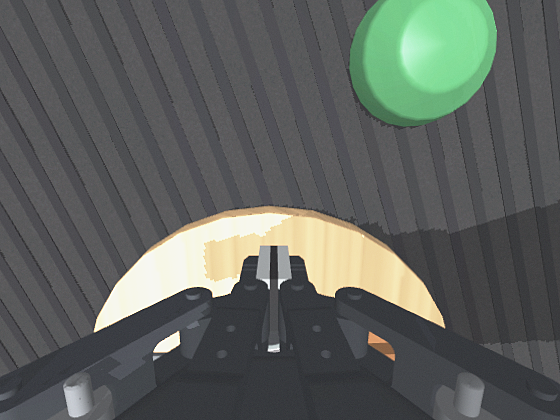

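View pics/s13z.png

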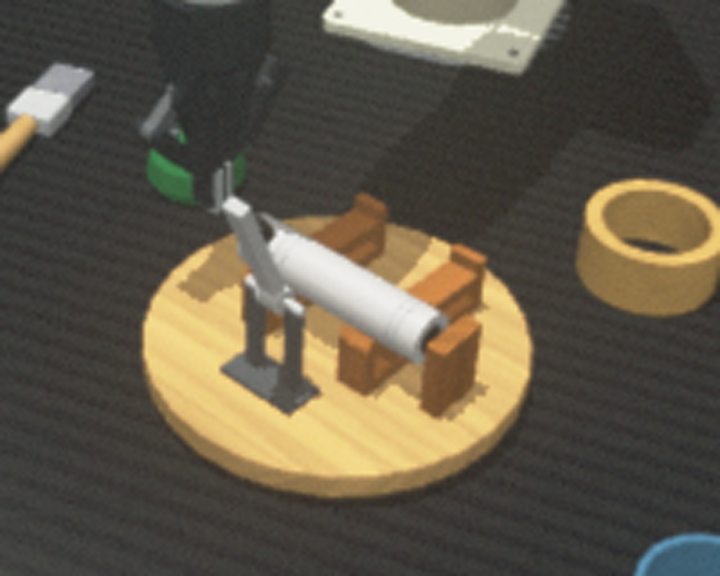

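>>> move_arm(
  motion=[
    [3, 8, -2.5, 0, 0, 0],
    [8, 15, -2.5, 0, 0, 0],
    [15, 16, -2.5, 0, 0, 0],
    [18, 16, -2.5, 0, 0, 0],
    [21, 16, -2.5, 0, 0, 0],
    [24, 16, -2.5, 0, 0, 0],
    [26, 16, -2.5, 0, 0, 0],
    [28, 16, -2.5, 0, 0, 0],
    [29, 16, -2.5, 0, 0, 0],
    [29, 16, -2.5, 0, 0, 0],
  ],
)

```text
clock: 14.45
eef_pos: [0.4826, 0.0005, 0.071]
ee_rot: [[0.33, -0.002, -0.944], [0.944, -0.005, 0.33], [-0.005, -1.0, 0.001]]
ft_force: [0.1, 0.2, 0.1]
finger_gap: -0.0004
```

```bash
python3 - <<'E'
from h import *
s=status.get_state();print(s["clock"],incr(s["eef_pos"]),s["ft_force"],R.from_euler('z',19,degrees=True).apply(s["ft_force"]))
E
```

```text
14.45 [  0.21263735 -86.52240005  71.0033766 ] [0.07929997 0.17726343 0.1377529 ] [0.01726827 0.19342341 0.1377529 ]
```

>>> move_arm(
  motion=[
    [1, 0, 0, 0, 0, 0],
    [2, 0, 0, 0, 0, 0],
    [3, 0, 0, 0, 0, 0],
    [4, 0, 0, 0, 0, 0],
    [5, 0, 0, 0, 0, 0],
    [5.5, 0, 0, 0, 0, 0],
    [5.5, 0, 0, 0, 0, 0],
  ],
)

```text
clock: 15.03
eef_pos: [0.4844, 0.0056, 0.071]
ee_rot: [[0.33, -0.002, -0.944], [0.944, -0.005, 0.33], [-0.005, -1.0, 0.001]]
ft_force: [-1.2, -2.5, 1.9]
finger_gap: 0.0002
```

```bash
python3 - <<'E'
from h import *
s=status.get_state();print(s["clock"],incr(s["eef_pos"]),s["ft_force"],R.from_euler('z',19,degrees=True).apply(s["ft_force"]))
save(viewer.camera("wrist"),"w14")
E
```

```text
15.0333 [  0.22280838 -81.14108557  71.0291329 ] [-1.2145453  -2.53259105  1.88446422] [-0.32384415 -2.79002915  1.88446422]
```

View pics/w14.png

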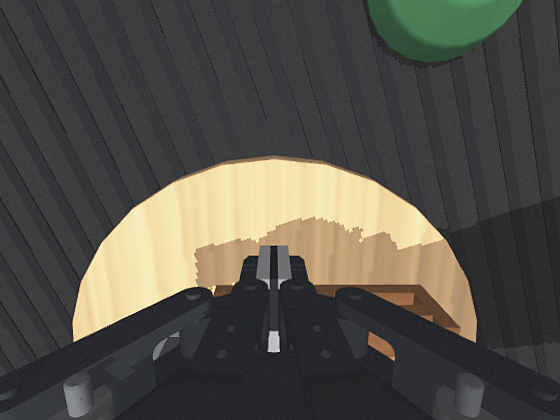

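>>> move_arm(
  motion=[
    [1, 0, 0, 0, 0, 0],
    [2, 0, 0, 0, 0, 0],
    [3, 0, 0, 0, 0, 0],
    [3, 0, 0, 0, 0, 0],
  ],
)

```text
clock: 15.42
eef_pos: [0.4854, 0.0086, 0.071]
ee_rot: [[0.329, -0.002, -0.944], [0.944, -0.005, 0.329], [-0.005, -1.0, 0.001]]
ft_force: [-1.2, -2.9, 2.3]
finger_gap: -0.0003
```

>>> move_arm(
  motion=[
    [1, 0, 0, 0, 0, 0],
    [2, 0, 0, 0, 0, 0],
    [2, 0, 0, 0, 0, 0],
  ],
)

```text
clock: 15.67
eef_pos: [0.4862, 0.0108, 0.071]
ee_rot: [[0.329, -0.002, -0.944], [0.944, -0.005, 0.329], [-0.005, -1.0, 0.001]]
ft_force: [-2.0, -2.2, 1.8]
finger_gap: 0.0001
```

>>> move_arm(
  motion=[
    [0.7, 0, 0, 0, 0, 0],
    [1.4, 0, 0, 0, 0, 0],
    [1.4, 0, 0, 0, 0, 0],
  ],
)

```text
clock: 15.92
eef_pos: [0.4862, 0.011, 0.071]
ee_rot: [[0.33, -0.003, -0.944], [0.944, -0.007, 0.33], [-0.008, -1.0, 0.0]]
ft_force: [-2.8, -6.2, 3.9]
finger_gap: 0.0001
```

```bash
python3 - <<'E'
from h import *
s=status.get_state();print(s["clock"],incr(s["eef_pos"]),s["ft_force"])
save(viewer.camera("scene"),"s15")
t=cv2.imread("pics/s15.png");cv2.imwrite("pics/s15z.png",cv2.resize(t[190:260,300:360],None,fx=8,fy=8,interpolation=cv2.INTER_CUBIC))
E
```

```text
15.9167 [  0.20000898 -75.42734753  70.99781987] [-2.7538028  -6.21945763  3.88373474]
```

View pics/s15z.png

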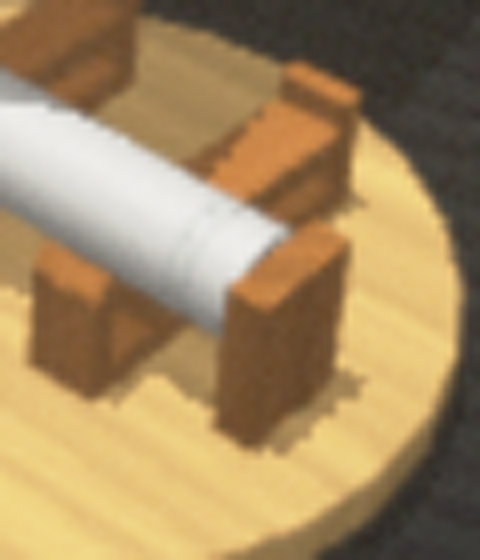

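>>> move_arm(
  motion=[
    [2, 0, 0, 0, 0, 0],
    [3, 0, 0, 0, 0, 0],
    [4, 0, 0, 0, 0, 0],
    [4, 0, 0, 0, 0, 0],
  ],
)

```text
clock: 16.3
eef_pos: [0.4862, 0.011, 0.0711]
ee_rot: [[0.332, -0.005, -0.943], [0.943, -0.016, 0.332], [-0.017, -1.0, -0.0]]
ft_force: [-5.0, -13.8, 6.5]
finger_gap: -0.0001
```

>>> move_arm(
  motion=[
    [-8, 0, 0, 0, 0, 0],
    [-20, 0, 0, 0, 0, 0],
    [-32, 0, 0, 0, 0, 0],
    [-34, -30, 0, 0, 0, 0],
    [-34, -70, 0, 0, 0, 0],
    [-34, -110, 0, 0, 0, 0],
    [-34, -150, 0, 0, 0, 0],
    [-34, -185, 0, 0, 0, 0],
    [-34, -185, 0, 0, 0, 0],
  ],
)

```text
clock: 17.05
eef_pos: [0.4797, -0.0184, 0.2643]
ee_rot: [[0.333, 0.009, -0.943], [0.943, -0.015, 0.332], [-0.011, -1.0, -0.014]]
ft_force: [2.1, 0.4, -0.0]
finger_gap: 0.0002
```

```bash
python3 - <<'E'
from h import *
s=status.get_state();print(s["clock"],incr(s["eef_pos"]),s["ft_force"],s["joint_pos"].round(0))
c=viewer.camera("scene");save(c,"s16");w=viewer.camera("wrist");save(w,"w16")
t=cv2.imread("pics/s16.png");cv2.imwrite("pics/s16z.png",cv2.resize(t[130:290,210:410],None,fx=3.6,fy=3.6,interpolation=cv2.INTER_CUBIC))
plan(cr(80,-110,265),120)
plan(cr(150,0,265),71)
E
```

```text
17.05 [   3.60359918 -105.39025849  264.32527247] [ 2.0538818   0.38900072 -0.02563721] [ -2.  11.  -0.  78.  -1. -72.]
row [ -3.3  -6.4 -79. ] [ 0.5 40.6 -0.7] rows>= 1.903399804155602 5.668951652449955
row [ 107.2   -7.7 -148.2] [ 0.8 89.6 -0.5] rows>= 4.390784824174809 12.51174975719633
```

View pics/s16z.png

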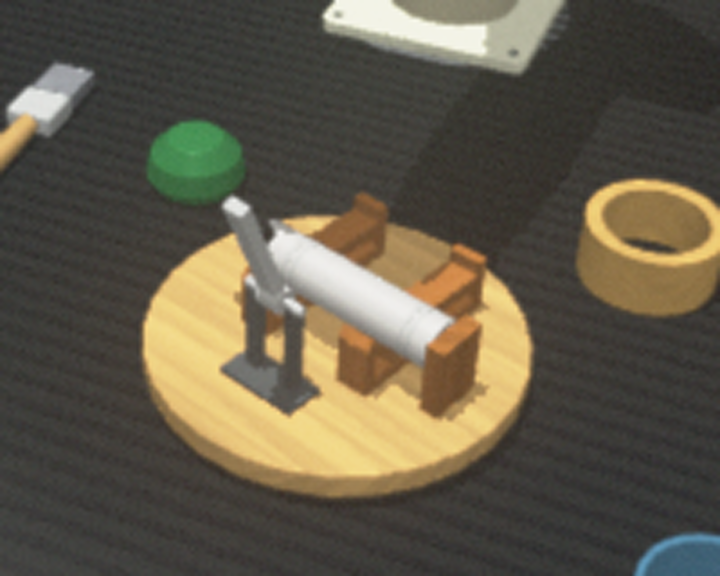

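View pics/w16.png

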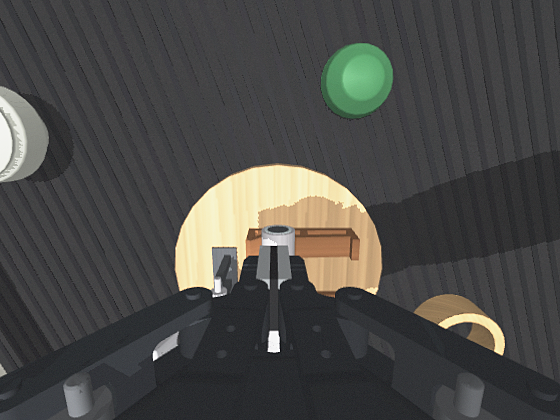

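```bash
python3 - <<'E'
from h import *
c=viewer.camera("scene")
o,d=ray(c,[[275.3,187.8]]);o2=incr(o);d2=incr(o+d[0])-o2;t=-o2[1]/d2[1];print(o2+t*d2)
for a in (0,.2,.38): print(a,proj(c,cr(62+95*np.sin(a),0,100+95*np.cos(a))))
E
```

```text
[ 94.52637882   0.         183.30183486]
0 [[286.1491031  176.35910458]]
0.2 [[279.9002184  181.02003641]]
0.38 [[274.37261869 186.43692818]]
```

>>> move_arm(
  motion=[
    [107, -8, -148, 0, 89.6, 0],
    [107, -8, -148, 0, 89.6, 0],
    [107, -8, -148, 0, 89.6, 0],
    [107, -8, -148, 0, 89.6, 0],
    [107, -8, -148, 0, 89.6, 0],
    [107, -8, -148, 0, 89.6, 0],
    [107, -8, -148, 0, 89.6, 0],
    [107, -8, -148, 0, 89.6, 0],
    [107, -8, -148, 0, 89.6, 0],
    [107, -8, -148, 0, 89.6, 0],
  ],
)

```text
clock: 18.03
eef_pos: [0.65, 0.0334, 0.2594]
ee_rot: [[1.0, -0.011, 0.024], [-0.024, -0.015, 1.0], [-0.01, -1.0, -0.015]]
ft_force: [-0.9, -0.8, 0.3]
finger_gap: 0.0003
```

```bash
python3 - <<'E'
from h import *
s=status.get_state();print(s["clock"],incr(s["eef_pos"]),s["joint_pos"].round(0))
plan(cr(150,0,265),71);plan(cr(150,0,165),71)
E
```

```text
18.0333 [147.81781763  -0.97095178 259.40572205] [ 3. 32. 31. 89. -1.  5.]
row [ 2.3 -5.6  0.2] [ 1.  17.6 -0.4] rows>= 0.1458708133610177 2.46650482874154
row [ 3.3 94.4  1.7] [ 1.  17.6 -0.4] rows>= 2.264650618393283 2.46650482874154
```

>>> move_arm(
  motion=[
    [3, 0, 1.7, 1, 8, 0],
    [3, 10, 1.7, 1, 17.6, 0],
    [3, 40, 1.7, 1, 17.6, 0],
    [3, 70, 1.7, 1, 17.6, 0],
    [3, 94, 1.7, 1, 17.6, 0],
    [3, 94, 1.7, 1, 17.6, 0],
  ],
)

```text
clock: 18.53
eef_pos: [0.6467, 0.0331, 0.1561]
ee_rot: [[0.945, -0.024, 0.325], [-0.325, 0.002, 0.946], [-0.023, -1.0, -0.006]]
ft_force: [-1.6, -0.1, -1.2]
finger_gap: 0.0003
```

```bash
python3 - <<'E'
from h import *
s=status.get_state();print(s["clock"],incr(s["eef_pos"]),s["joint_pos"].round(0))
w=viewer.camera("wrist");save(w,"w17")
plan(cr(125,0,165),71)
E
```

```text
18.5333 [144.76916989  -2.34304475 156.10635672] [ 3. 34. 19. 76.  0. 22.]
row [-21.4  -5.    1.7] [ 0.3  0.  -1.1] rows>= 0.5285485944310181 0.1554593993064516
```

View pics/w17.png

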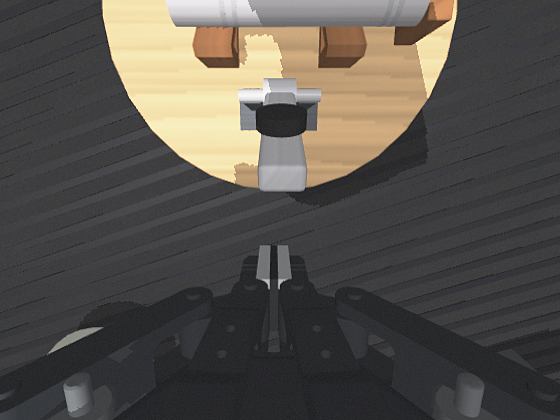

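>>> move_arm(
  motion=[
    [-8, -5, 1.7, 0, 0, 0],
    [-16, -6, 1.7, 0, 0, 0],
    [-24, -6, 1.7, 0, 0, 0],
    [-30, -6, 1.7, 0, 0, 0],
    [-36, -6, 1.7, 0, 0, 0],
    [-42, -6, 1.7, 0, 0, 0],
    [-48, -6, 1.7, 0, 0, 0],
    [-54, -6, 1.7, 0, 0, 0],
    [-60, -6, 1.7, 0, 0, 0],
    [-60, -6, 1.7, 0, 0, 0],
  ],
)

```text
clock: 19.42
eef_pos: [0.5908, 0.0548, 0.1667]
ee_rot: [[0.946, -0.021, 0.325], [-0.325, 0.002, 0.946], [-0.021, -1.0, -0.005]]
ft_force: [0.2, -0.1, -0.0]
finger_gap: -0.0001
```

```bash
python3 - <<'E'
from h import *
s=status.get_state();print(s["clock"],incr(s["eef_pos"]),s["ft_force"])
w=viewer.camera("wrist");save(w,"w18")
plan(cr(43,0,163),71)
E
```

```text
19.4167 [ 8.47859041e+01 -1.82906846e-02  1.66664982e+02] [ 0.19400006 -0.13633739 -0.03891995]
row [-42.1   4.4   0.1] [ 0.3  0.  -1.2] rows>= 1.0161270298890657 0.16837092817750574
```

View pics/w18.png

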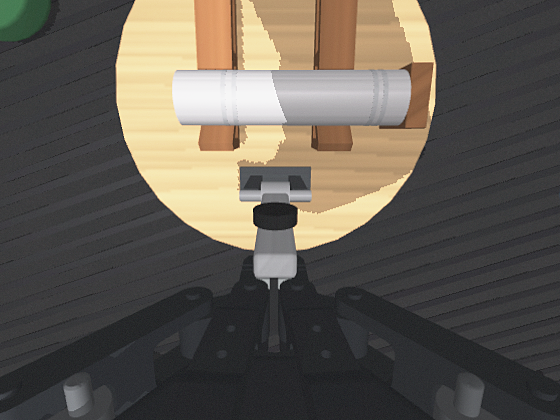

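>>> move_arm(
  motion=[
    [-5, 1, 0, 0, 0, 0],
    [-10, 2, 0, 0, 0, 0],
    [-15, 3, 0, 0, 0, 0],
    [-20, 4, 0, 0, 0, 0],
    [-25, 4, 0, 0, 0, 0],
    [-30, 4, 0, 0, 0, 0],
    [-35, 4, 0, 0, 0, 0],
    [-40, 4, 0, 0, 0, 0],
    [-44, 4, 0, 0, 0, 0],
    [-44, 4, 0, 0, 0, 0],
  ],
)

```text
clock: 20.3
eef_pos: [0.5483, 0.0692, 0.1632]
ee_rot: [[0.946, -0.022, 0.324], [-0.324, 0.002, 0.946], [-0.022, -1.0, -0.005]]
ft_force: [-0.2, 0.6, -0.2]
finger_gap: -0.0001
```

```bash
python3 - <<'E'
from h import *
s=status.get_state();print(s["clock"],incr(s["eef_pos"]),s["ft_force"])
w=viewer.camera("wrist");save(w,"w19")
c=viewer.camera("scene");save(c,"s19")
t=cv2.imread("pics/s19.png");cv2.imwrite("pics/s19z.png",cv2.resize(t[130:290,210:410],None,fx=3.6,fy=3.6,interpolation=cv2.INTER_CUBIC))
E
```

```text
20.3 [ 39.93098203  -0.19624252 163.23387652] [-0.18854622  0.55892772 -0.2453313 ]
```

View pics/w19.png

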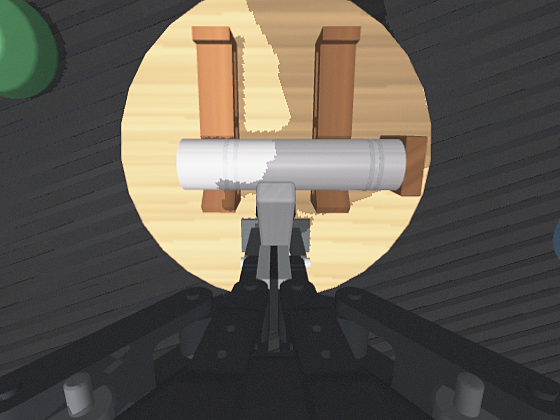

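View pics/s19z.png

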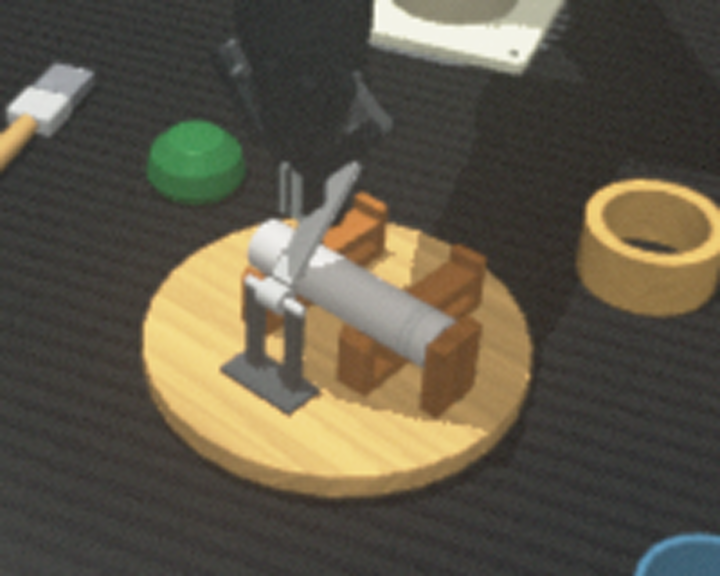

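>>> move_arm(
  motion=[
    [0, 0, 0, 0, 0, 0],
    [0, 0, 0, 0, 0, 0],
    [0, 0, 0, 0, 0, 0],
    [0, 0, 0, 0, 0, 0],
    [0, 0, 0, 0, 0, 0],
    [0, 0, 0, 0, 0, 0],
    [0, 0, 0, 0, 0, 0],
    [0, 0, 0, 0, 0, 0],
    [0, 0, 0, 0, 0, 0],
    [0, 0, 0, 0, 0, 0],
  ],
)

```text
clock: 21.23
eef_pos: [0.5493, 0.069, 0.1634]
ee_rot: [[0.946, -0.021, 0.325], [-0.325, 0.002, 0.946], [-0.02, -1.0, -0.005]]
ft_force: [-0.1, -0.1, 0.4]
finger_gap: -0.0004
```

```bash
python3 - <<'E'
from h import *
s=status.get_state();print(s["clock"],incr(s["eef_pos"]),s["ft_force"])
c=viewer.camera("scene");save(c,"s20")
t=cv2.imread("pics/s20.png");cv2.imwrite("pics/s20z.png",cv2.resize(t[130:290,210:410],None,fx=3.6,fy=3.6,interpolation=cv2.INTER_CUBIC))
plan(cr(3,0,135),71)
E
```

```text
21.2333 [ 4.09532548e+01 -4.75765599e-02  1.63439219e+02] [-0.12172468 -0.06758146  0.36173585]
row [-37.4  29.2   0.2] [ 0.3  0.1 -1.2] rows>= 1.1373225319321425 0.1687386951570888
```

View pics/s20z.png

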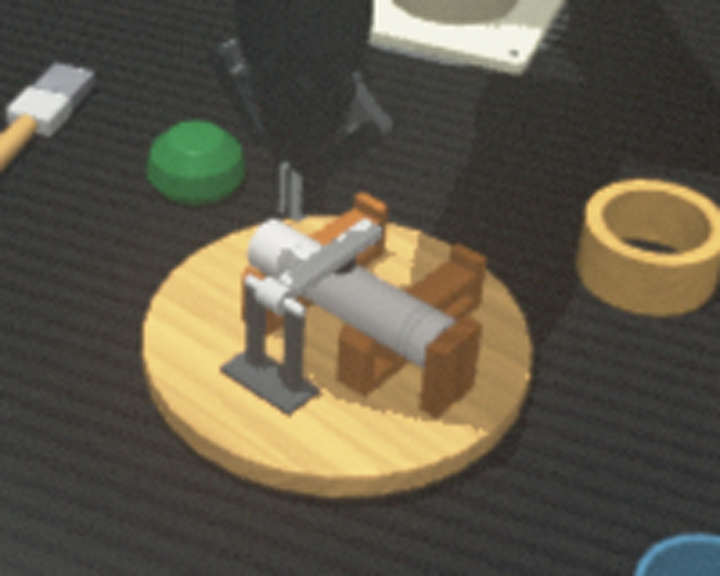

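>>> move_arm(
  motion=[
    [-20, 5, 0, 0, 0, -1.2],
    [-37, 15, 0, 0, 0, -1.2],
    [-37, 29, 0, 0, 0, -1.2],
    [-37, 35, 0, 0, 0, -1.2],
    [-37, 39, 0, 0, 0, -1.2],
    [-37, 41, 0, 0, 0, -1.2],
    [-37, 41, 0, 0, 0, -1.2],
  ],
)

```text
clock: 21.87
eef_pos: [0.5139, 0.081, 0.123]
ee_rot: [[0.946, -0.001, 0.325], [-0.325, -0.005, 0.946], [0.0, -1.0, -0.005]]
ft_force: [0.2, -0.8, 0.5]
finger_gap: -0.0002
```

```bash
python3 - <<'E'
from h import *
s=status.get_state();print(s["clock"],incr(s["eef_pos"]),s["ft_force"])
save(viewer.camera("wrist"),"w21")
E
```

```text
21.8667 [  3.59556196  -0.23198581 123.04889973] [ 0.24799398 -0.79606191  0.51538384]
```

View pics/w21.png

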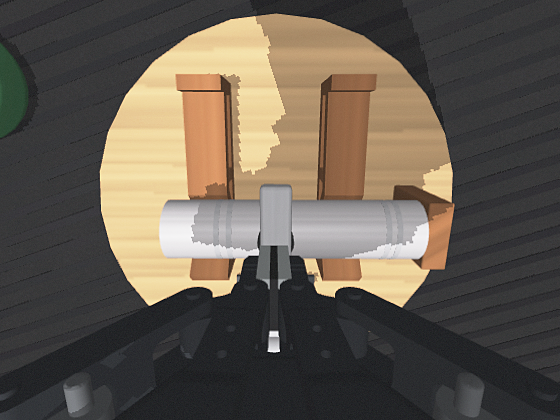

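Over the pad, just above the arm. Press down gradually.

>>> move_arm(
  motion=[
    [0, 2, 0, 0, 0, 0],
    [0, 4, 0, 0, 0, 0],
    [0, 6, 0, 0, 0, 0],
    [0, 7.5, 0, 0, 0, 0],
    [0, 7.5, 0, 0, 0, 0],
  ],
)

```text
clock: 22.33
eef_pos: [0.5142, 0.0809, 0.116]
ee_rot: [[0.946, -0.0, 0.325], [-0.325, -0.005, 0.946], [0.001, -1.0, -0.005]]
ft_force: [0.8, -0.3, 0.9]
finger_gap: -0.0001
```

>>> move_arm(
  motion=[
    [0, 1, 0, 0, 0, 0],
    [0, 2, 0, 0, 0, 0],
    [0, 3, 0, 0, 0, 0],
    [0, 3, 0, 0, 0, 0],
  ],
)

```text
clock: 22.67
eef_pos: [0.5143, 0.081, 0.1157]
ee_rot: [[0.946, 0.001, 0.325], [-0.325, -0.004, 0.946], [0.003, -1.0, -0.004]]
ft_force: [-6.9, -1.6, 17.7]
finger_gap: -0.0
```

>>> move_arm(
  motion=[
    [0, 2, 0, 0, 0, 0],
    [0, 2, 0, 0, 0, 0],
    [0, 2, 0, 0, 0, 0],
    [0, 2, 0, 0, 0, 0],
  ],
)

```text
clock: 23.0
eef_pos: [0.5142, 0.081, 0.1158]
ee_rot: [[0.946, 0.003, 0.325], [-0.325, -0.004, 0.946], [0.004, -1.0, -0.003]]
ft_force: [-5.1, -0.9, 12.2]
finger_gap: -0.0003
```

>>> move_arm(
  motion=[
    [0, -5, 0, 0, 0, 0],
    [0, -25, 0, 0, 0, 0],
    [0, -60, 0, 0, 0, 0],
    [0, -100, 0, 0, 0, 0],
    [-40, -130, 0, 0, 0, 0],
    [-80, -140, 0, 0, 0, 0],
    [-120, -140, 0, 0, 0, 0],
    [-150, -140, 0, 0, 0, 0],
    [-150, -140, 0, 0, 0, 0],
  ],
)

```text
clock: 23.75
eef_pos: [0.3664, 0.1309, 0.2555]
ee_rot: [[0.947, -0.0, 0.322], [-0.322, -0.004, 0.947], [0.001, -1.0, -0.004]]
ft_force: [0.4, 0.5, -0.8]
finger_gap: 0.0002
```

```bash
python3 - <<'E'
from h import *
s=status.get_state();print(s["clock"],incr(s["eef_pos"]),s["ft_force"])
c=viewer.camera("scene");save(c,"s22");w=viewer.camera("wrist");save(w,"w22");save(viewer.camera("top"),"t22")
t=cv2.imread("pics/s22.png");t=cv2.resize(t[170:290,230:390],None,fx=5,fy=5,interpolation=cv2.INTER_CUBIC)
P=[cr(*p) for p in [(-33,0,100),(0,85,70.5),(0,-65,70.5)]]
for q in proj(c,P): cv2.circle(t,(int((q[0]-230+.5)*5),int((q[1]-170+.5)*5)),3,(255,255,0),-1)
cv2.imwrite("pics/s22z.png",t)
E
```

```text
23.75 [-152.14555543   -1.11018227  255.53707571] [ 0.40515355  0.53248105 -0.78490152]
```

View pics/s22z.png

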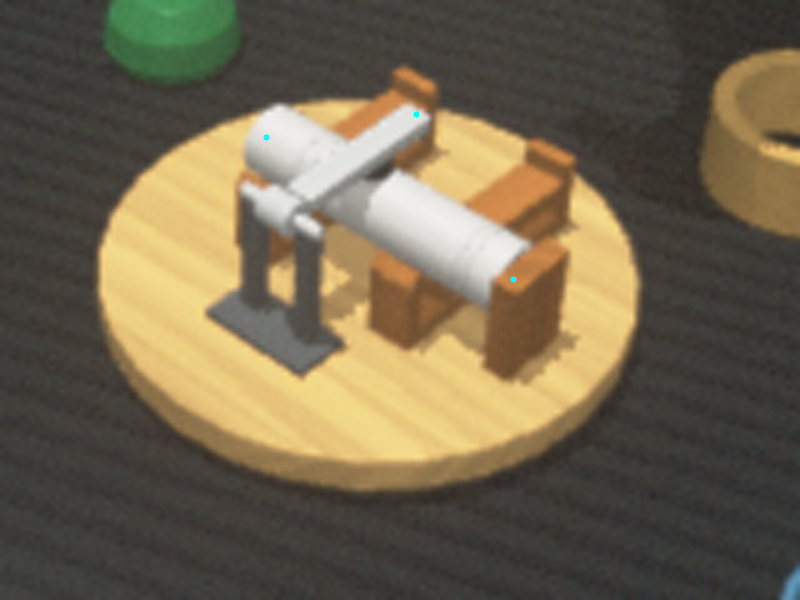

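View pics/w22.png

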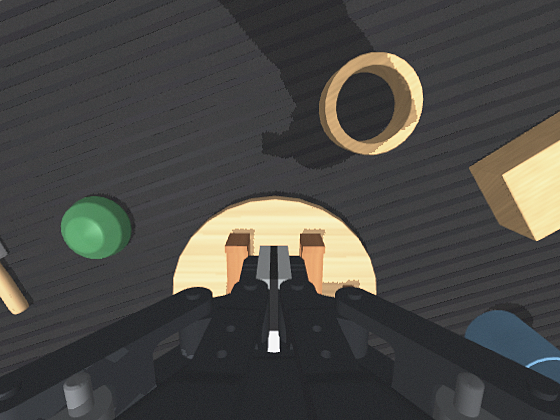

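View pics/t22.png

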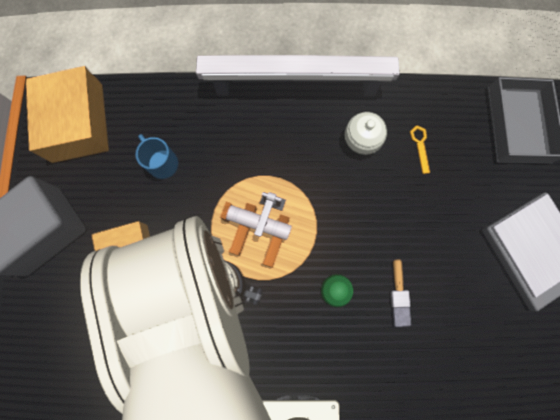

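```bash
python3 - <<'E'
import cv2
t=cv2.imread("pics/t22.png");cv2.imwrite("pics/t22z.png",cv2.resize(t[180:275,205:320],None,fx=6,fy=6,interpolation=cv2.INTER_CUBIC))
E
```

```text
(no output)
```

View pics/t22z.png

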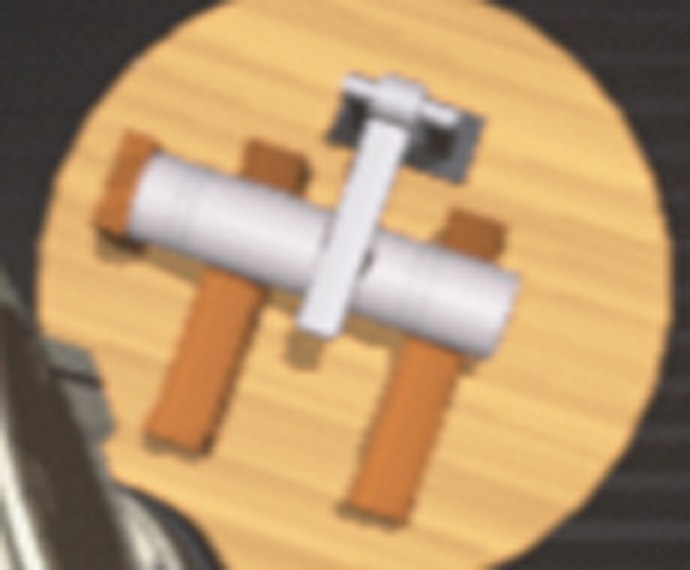

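The tube lies straight in the vee with its tail on the stop and the clamp down on it.

```bash
python3 -c "
from station import env
print(env.close_job())"
```

```text
the job is handed in; nothing more can be done
None
```

I finished every step and handed the job in at about 24 s of the 72 s allowed; `close_job` gives no verdict.

- **Tail end:** I looked at both ends with the wrist camera. The lens end has the thin rim and large glass disc, so the dark-centred end is the tail cap.
- **Shelf:** I laid the flashlight on the shelf with its tail towards the stop and let go. It rolled to the lip.
- **Vee:** I rolled it over the edge with the side of one finger. It dropped into the vee, and I moved the fingers away.
- **End stop:** I pushed the lens end until the tail cap met the stop. The push reached about 15 N, of which roughly 3 N was sliding friction, so the stop took about 12 N.
- **Clamp:** I swung the arm over and it fell shut. I then pressed down above the pad with 12 to 18 N, and moved the gripper well clear.

**Last checks:** In the scene and top pictures the tube lies straight in the vee with no visible gap at the stop. The clamp arm's tip sits where a level arm's tip should be. The bystanders look unmoved, though the robot arm partly hid the carton and hid the tape in the last top picture; both were in their places in the wrist view. The wrist force was close to zero.

No check failed. The clamp's resting force on the tube and the final position to the millimetre were judged from pictures only. The clamp arm had also opened a little further by the time I lifted the gripper off the seated tube. It was at about its fully open angle by then and swung over normally afterwards.

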